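# Set a disc specimen under the bench magnifier

## Task

Take the orange specimen carrier out of the blue dock and set it down gently, disc up and fully seated, between the two dark end cheeks of the grey inspection stage. Then swing the magnifier by its red knob until the lens is centred over the carrier's metal disc, and let go so that it stays there. Leave the jars, the vial and the marker where they stand.

Things in the scene. Friction and masses are not known exactly. Their poses are not given: they have to be found in the camera images.
- carrier: loose orange block 64x40x28 mm (x, y, z) with a grey metal disc fixed on its top, 38 mm across, 5 mm thick; 0.17 kg. Origin: centre of underside, z up, x along its length; a half turn about z serves the same. The dock leaves only its ends free to grip, the stage only its long sides: put it down upright on the bench in between and take it the other way, both from above.
- dock: blue fixed holder the carrier starts in, footprint 50x72 mm. Origin under its centre, x along the channel. Floor at z = 8 mm, 50 mm long (the carrier overhangs it at both ends); walls along the long sides at y = 22.5 to 30.5 mm either side, up to z = 43 mm; ends open.
- stage: grey fixed stage, 104x62 mm. Origin under its centre. Seat: the floor at z = 10 mm in the middle, carrier's length along x, either way round. Dark end cheeks at x = 36 to 44 mm either side, 46 mm wide, up to z = 51 mm; low lips at y = 23 to 27 mm either side, up to z = 13 mm (so 4 mm clearance at each end, 3 mm at each side). Above the lips the long sides are open.
- magnifier: fixed round foot (104 mm across) and post of the bench magnifier. Origin under the post's centre; the shoulder axis is vertical through the origin. All its swinging parts lie between z = 101 mm and 147 mm but for the red knob; the foot and post are lower.
- boom (a joint): shoulder angle of the magnifier, rad: at 0 the boom (170 mm from shoulder to elbow, 20 mm wide) points along the magnifier body's -x axis, growing counter-clockwise seen from above; range -2.3 to 2.3. Stiff: turns at about 0.45 N m and stays where it is left.
- head (a joint): elbow angle, rad (vertical axis): at 0 the head arm runs straight on from the boom, growing counter-clockwise from above; range 0 to 2.6, so it bends one way only. Turns at about 0.35 N m and stays where it is left. The head passes over the boom. Direction from elbow to lens = magnifier yaw + pi + boom + head.
- lens (a point): centre of the round lens, 132 mm above the bench, 180 mm from the elbow along the head arm. The white ring round it is 94 mm across, z = 123 to 141 mm.
- knob (a point): top centre (z = 192 mm) of the upright red knob on the head arm, 20 mm thick, free from z = 143 mm up. It stands on the arm's centre line 115 mm from the elbow, that is 65 mm short of the lens centre. Pinched from above it pulls the magnifier anywhere; its length is upright, so it may turn in the fingers.
- jar_a: bystander: white jar with cream lid, 54 mm across, 62 mm tall, standing; origin under its centre
- jar_b: bystander: white jar with blue lid, 48 mm across, 50 mm tall, standing; origin under its centre
- vial: bystander: small white vial with blue cap, 15 mm across, 46 mm tall, standing; origin under its centre
- marker: bystander: red-capped marker lying flat, 14x135x16 mm, length along its y; origin under its centre

How it is judged:
By the outcome, as a careful person would: the job done as asked, in the order asked, and still so for the second after the job is handed in, with the robot touching nothing.
It also fails if it takes over 72 s, if anything falls off the work surface, if the arm or the gripper's body presses on something with over 40 N, if the wrist force passes 120 N, or if a joint passes its speed limit or range.

## Robot

A 6-joint arm with a two-finger parallel gripper is mounted at the origin on a cart in front of the work surface, level with it; the furniture and walls round the work are solid. World frame = base frame: x ahead of the robot, y to its left, z up, the work surface at z = 0. Lengths are in m, angles in rad, forces in N, time in s.
With the tool pointing down it reaches from about 0.3 to 0.775 m from the base axis. Payload 14.6 kg.
Tool frame: the origin (TCP) lies at the very end of the fingers, on their centre line; the grasp point (between the pads) lies 19 mm behind it (ctrl.grasp_offset is the distance from the TCP to the grasp point, in m); z points along the fingers, y is the line along which they close (so a half turn about z gives the same grasp; the last joint's range is limited). The gripper opens to 94 mm and grips with 3 to 60 N. Pads are 16 mm wide; open, the fingers measure 119 mm over their backs; the gripper's body (75 mm by 177 mm) begins 78 mm behind the grasp point.
Start: joints at [1.223, 0.3, 1.521, -0, 1.321, -0.067], TCP at [0.152, 0.528, 0.175] pointing down, gripper open.
Joint ranges: [-3.03, 3.03], [-0.79, 2.21], [0.23, 2.52], [-1.04, 4.18], [0, 3.07], [-2.55, 2.55]. Speed limits (rad/s): [2.22, 2.22, 2.57, 3.14, 3.14, 3.14].

## Interface

Orientations are given as [roll, pitch, yaw] about the fixed x, y, z axes, in that order (R = Rz(yaw) Ry(pitch) Rx(roll)).
In Python, from station import ctrl gives the robot as it stands.
- The arm moves only by the tool step_arm, never from a script. Its argument "plan" is a list that holds one entry, the list of rows, each a list of 6 numbers: the shift along the tool's x, y, z in units of 30 mm (1.0 is 30 mm), then the turn, a rotation vector about the tool's x, y, z in units of 6 degrees (1.0 is 6 degrees). In form: [[[dx, dy, dz, wx, wy, wz], ...]]. A call has 1 to 8 rows; each row is the pose to reach, as a shift and turn from the pose commanded when the call began, along the tool's axes at that moment; what a row does not reach only later rows make up. A row lasts 1/12 s, in which the tool goes at most 41.7 mm and 7.16 degrees, less where a joint would pass 70% of its speed; a pose out of reach is approached as far as the arm can. A call with a gripper value outside its range is refused whole. "grip" is the opening, from 0 (shut) to 1 (fully open), set as the call begins (left out, the last holds). The fingers move at their own pace and stop on an object; "squeeze" is the grip in N (left out, the last holds). Time passes only in rows, so rows that repeat a pose let the fingers close. It gives the time, the measured TCP pose, the force, the opening and the grip force at its end, in the units of the state.
- ctrl.get_obs(): the state, without advancing time (a new reading comes with each control period).
- ctrl.camera(name): name is "scene" or "top"; returns the picture (420x560x3 uint8, red, green, blue); there is no depth.
- ctrl.camera_model(name): a dict with "intrinsics" (3x3 intrinsics, pixels), "k1" (the pictures are not rectified: a ray, as slopes to the right and down, at radius r is drawn at 1 + k1 r^2 times it, then the intrinsics apply), "R" (3x3) and "t" (3): a world point X has camera coordinates R X + t. Camera axes: x right, y down, z forward; pixel columns grow to the right and rows downward; lengths in m; the calibration is good to about 2 mm. A picture is of the moment at which its call begins. camera_model takes no time and is no camera call.
- ctrl.hand_in(): hands the job in; it is judged then, once.
Trained networks look in the newest picture that a camera, given by its name, has taken for a name from the list of things; names that differ only in an ending like _2 or _b are one class to them, and where a whole thing is asked for, a point or a joint stands for the part that bears it (a point fixed in the world has none). Each returns a list of dicts, best first, with "confidence" (0 to 1); they miss things now and then, are a little off and sometimes report something else, mostly with a low value. They report only what shows in the picture. A call takes as long as a camera call.
- ctrl.masks_of(query, camera): "pixels" (420x560 bool, what is visible of it) and "at" ([column, row] in pixels, amid what is visible of it).
- ctrl.place_of(query, camera): "at" ([column, row] in pixels: a listed point, or the origin of a listed thing).
The state is a dict: "time_s": time; "qpos": joint angles; "joint_vel": joint speeds; "tau": joint torques, N m; "ee_pos": TCP position; "eef_rot": TCP orientation; "force": force on the tool from outside, world axes, zero at the start; "moment": the same for the moment, N m; "grip_width": finger opening in m; "grip_force": force on a finger pad.
Only numpy, scipy, OpenCV 4.12 (cv2) and the standard library are available. Lean on these libraries where they do the work, as an engineer would, in place of code of your own. Each camera call takes 0.05 s, during which the arm holds its last target. There are 200 camera calls.

## Working session

There is one attempt and no reset: what is moved stays moved. The work goes in short steps, Python scripts to look and compute and a tool call to move; the robot and the scene stay as the last step left them, time stands still between calls to the robot, and variables do not carry over. Pictures are saved under pics/ and viewed, at most 11 in all, crops included, and the job is handed in when it is done.

Besides the shell and the picture viewer there is one more tool, called after ">>>" as name(argument=value, ...) on one line, values as JSON. step_arm: Moves the arm, as the interface text tells. Its arguments: {"type":"object","properties":{"plan":{"type":"array","items":{"type":"array","items":{"type":"array","items":{"type":"number"}}}},"grip":{"type":"number"},"squeeze":{"type":"number"}},"required":["plan"]}

```bash
mkdir -p pics
cat > h.py <<'E'
import numpy as np, cv2
from station import ctrl
from scipy.spatial.transform import Rotation as Ro
def ray(cam,px):
    m=ctrl.camera_model(cam);K=np.array(m["intrinsics"]);R=np.array(m["R"]);t=np.array(m["t"])
    d=np.linalg.solve(K,[px[0],px[1],1.]);d=d[:2];u=d.copy()
    for _ in range(30): u=d/(1+m["k1"]*(u@u))
    return -R.T@t, R.T@np.array([u[0],u[1],1.])
def at_z(cam,px,z):
    o,d=ray(cam,px); return (o+d*(z-o[2])/d[2])
def proj(cam,X):
    m=ctrl.camera_model(cam);K=np.array(m["intrinsics"])
    c=np.array(m["R"])@np.array(X)+np.array(m["t"]);u=c[:2]/c[2];u=u*(1+m["k1"]*(u@u))
    return (K@[u[0],u[1],1])[:2]
def snap(cam,fn):
    im=ctrl.camera(cam);cv2.imwrite("pics/"+fn,im[:,:,::-1]);return im
E
python3 - <<'E'
from h import *
for c in("scene","top"):
    im=snap(c,c+"0.png"); m=ctrl.camera_model(c); print(c,-np.array(m["R"]).T@np.array(m["t"]))
    for q,z in [("carrier",0.008),("dock",0),("stage",0),("magnifier",0),("lens",.132),("knob",.192),("jar_a",0),("jar_b",0),("vial",0),("marker",0)]:
        for r in ctrl.place_of(q,c)[:2]: print(q,round(r["confidence"],2),np.round(r["at"],1),np.round(at_z(c,r["at"],z)[:2],4))
print(ctrl.get_obs())
E
```

```text
scene [-0.02902163 -0.52564747  0.63830217]
carrier 0.85 [203.8 217.9] [0.5392 0.1701]
carrier 0.23 [179.3 147.6] [0.7272 0.4724]
dock 0.85 [207.1 219.6] [0.5466 0.1684]
stage 0.68 [330.6 285.8] [ 0.5452 -0.1655]
magnifier 0.91 [303.5 210.2] [0.7101 0.0243]
lens 0.77 [148.2 181.9] [0.4414 0.2119]
knob 0.72 [176.7 144.7] [0.5115 0.195 ]
knob 0.68 [377.4 312.5] [ 0.3691 -0.3467]
jar_a 0.88 [231.  269.1] [0.4619 0.0117]
jar_a 0.79 [243.6 316.2] [ 0.3866 -0.0918]
jar_b 0.88 [231.  269.1] [0.4619 0.0117]
jar_b 0.79 [243.6 316.2] [ 0.3866 -0.0918]
vial 0.5 [162.8 272.9] [0.3686 0.1066]
marker 0.66 [378.6 312. ] [ 0.5428 -0.2708]
marker 0.63 [330. 284.] [ 0.5485 -0.1618]
top [ 0.48924644 -0.0638836   1.25416564]
carrier 0.96 [191.4 210.2] [0.545  0.1743]
carrier 0.43 [217.  283.8] [0.3635 0.1069]
dock 0.69 [193.4 212.8] [0.5389 0.1706]
stage 0.85 [328.8 213.5] [ 0.5415 -0.1682]
stage 0.43 [190.2 211.4] [0.5423 0.1788]
magnifier 0.64 [327.9 213.2] [ 0.5422 -0.166 ]
magnifier 0.59 [257.7 149.4] [0.7006 0.0117]
lens 0.62 [164.4 250.1] [0.4489 0.2101]
knob 0.76 [162.  223.6] [0.5073 0.2019]
jar
[... 280 characters left out ...]
98 0.1752]
{'time_s': 1.1, 'qpos': array([ 1.22338754e+00,  2.99925302e-01,  1.52099143e+00, -2.46169947e-05,
        1.32069987e+00, -6.66214205e-02]), 'joint_vel': array([-1.90681525e-03, -8.07974859e-04,  1.26374869e-05, -1.04680873e-03,
       -1.72165199e-03, -5.60759536e-04]), 'tau': array([-6.41157312e-04, -5.31646657e+01, -3.52926064e+01,  7.08578923e-02,
        2.11395440e-02, -2.96692441e-06]), 'ee_pos': array([0.15243016, 0.52844726, 0.17473533]), 'eef_rot': array([-3.14156717e+00,  2.22038897e-05,  2.86081138e+00]), 'force': array([0.13917789, 0.14823831, 0.50717171]), 'moment': array([-0.00616909, -0.0464003 , -0.00753756]), 'grip_force': 0.0, 'grip_width': 0.09424840476365541}
```

View pics/top0.png

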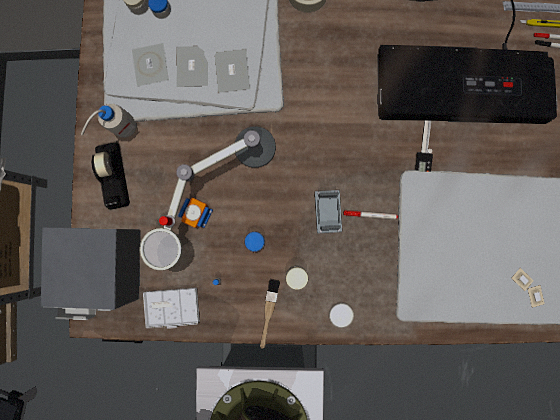

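View pics/scene0.png

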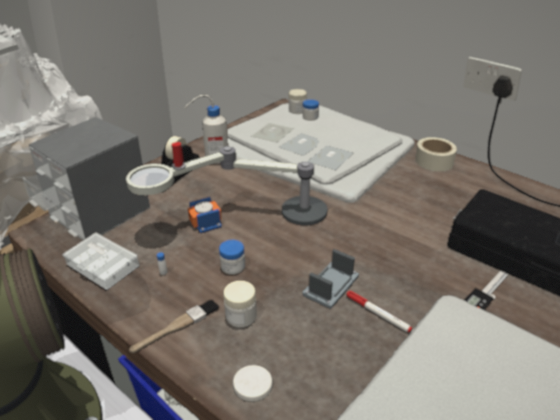

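The top view shows the magnifier head arm, from elbow (184,172) past knob (165,222) to lens (162,248), passing close beside the dock (195,212). The stage is at (328,212), the marker at (371,215), the jars at (255,242) and (297,278), and the vial at (216,282). I'll get exact poses and yaws next.

Run:
```python
from h import *
im=snap("top","t1.png"); a=cv2.resize(im[130:270,145:245],None,fx=4,fy=4,interpolation=cv2.INTER_CUBIC);b=cv2.resize(im[170:250,300:385],None,fx=4.4,fy=4.4,interpolation=cv2.INTER_CUBIC)
c=np.zeros((560,780,3),np.uint8);c[:560,:400]=a;c[:b.shape[0],404:404+b.shape[1]]=b[:,:376];cv2.imwrite("pics/crop1.png",c[:,:,::-1])
for cam in("top","scene"):
  ctrl.camera(cam)
  for q,z in[("carrier",.036),("dock",.043),("stage",.03),("marker",.01),("jar_a",.062),("vial",.046),("knob",.192),("lens",.13),("magnifier",.05)]:
    for r in ctrl.masks_of(q,cam)[:2]:
        ys,xs=np.nonzero(r["pixels"]); 
        if len(xs)<5: continue
        P=np.array([at_z(cam,p,z)[:2] for p in zip(xs,ys)]).astype(np.float32)
        rc=cv2.minAreaRect(P*1000); print(cam,q,round(r["confidence"],2),len(xs),[np.round(v,1) for v in rc])
```

```text
top carrier 0.91 420 [array([539.5, 163.9]), array([40.3, 64.7]), np.float64(67.0)]
top dock 0.59 206 [array([538.6, 158.7]), array([71.6, 45.4]), np.float64(65.7)]
top stage 0.58 1007 [array([ 545.6, -164.8]), array([99.9, 62.9]), np.float64(3.2)]
top marker 0.55 267 [array([ 540.8, -269.8]), array([130.3,  15.4]), np.float64(87.7)]
top marker 0.48 1053 [array([ 547.3, -165.4]), array([104. ,  64.4]), np.float64(0.7)]
top jar_a 0.81 328 [array([472.8,  12.1]), array([44.9, 45. ]), np.float64(0.8)]
top jar_a 0.74 449 [array([386.9, -89.5]), array([54.2, 51.9]), np.float64(0.7)]
top vial 0.53 60 [array([374. , 104.2]), array([19.2, 19.3]), np.float64(0.9)]
top vial 0.35 231 [array([ 539.1, -264. ]), array([126.4,  12. ]), np.float64(85.3)]
top knob 0.59 2214 [array([517.3, 172.5]), array([ 92.8, 229.7]), np.float64(64.4)]
top lens 0.94 2203 [array([516.8, 186.8]), array([ 98.1, 243. ]), np.float64(64.1)]
top lens 0.49 301 [array([473.7,   8.8]), array([42.4, 40.2]), np.float64(0.9)]Traceback (most recent call last):
  File "<stdin>", line 10, in <module>
  File "h.py", line 10, in at_z
    o,d=ray(cam,px); return (o+d*(z-o[2])/d[2])
        ~~~^^^^^^^^
  File "h.py", line 5, in ray
    m=ctrl.camera_model(cam);K=np.array(m["intrinsics"]);R=np.array(m["R"]);t=np.array(m["t"])
ValueError: time passes only in moves, steps and waits
```

View pics/crop1.png

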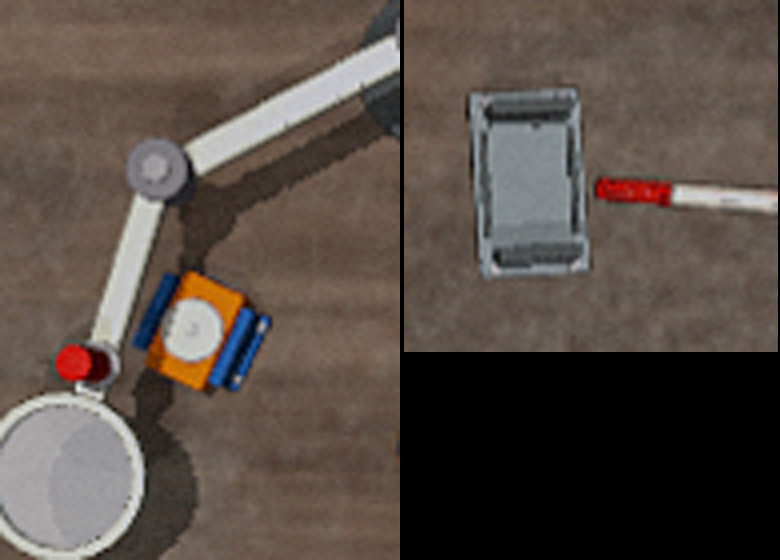

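The crop shows the disc centre at about (192.6,212), the elbow at (184,171) and the knob top at (162.6,220), with the carrier's long axis near yaw −23°. The stage is at yaw about +3°. The head arm is too close to the dock for the gripper body, so I'll park the magnifier folded first.

```bash
python3 - <<'E'
import re
s=open('h.py').read()
s=s.replace("def ray","import functools\n_cm=ctrl.camera_model\ncm=functools.lru_cache(None)(_cm)\ndef ray",1).replace("m=ctrl.camera_model(cam)","m=cm(cam)")
open('h.py','w').write(s)
E
cat > fit.py <<'E'
from h import *
from scipy.optimize import least_squares
def boxpts(lx,ly,z0,z1,cx=0,cy=0): return [[cx+sx*lx/2,cy+sy*ly/2,z] for sx in(-1,1) for sy in(-1,1) for z in(z0,z1)]
def fit(parts,masks,p0):
    """fit x,y,yaw: silhouette of boxes vs masks {cam:bool}; signed distance of hull to mask contour (IoU max)"""
    S=4
    def cost(p):
        R=Ro.from_euler('z',p[2]).as_matrix();tot=0
        for cam,m in masks.items():
            M=np.zeros((420*S,560*S),np.uint8)
            for b in parts:
                h=cv2.convexHull(np.array([proj(cam,R@np.array(q)+[p[0],p[1],0]) for q in b],np.float32))
                cv2.fillConvexPoly(M,np.round((h+.5)*S).astype(np.int32),255)
            a=cv2.resize(M,(560,420),interpolation=cv2.INTER_AREA)/255.
            tot+=np.abs(a-m).sum()/(m.sum())
        return tot
    from scipy.optimize import minimize
    r=minimize(cost,p0,method='Nelder-Mead',options=dict(initial_simplex=np.array(p0)+np.array([[0,0,0],[.008,0,0],[0,.008,0],[0,0,.1]]),xatol=1e-4,fatol=1e-4))
    return r.x,r.fun
stage=[boxpts(.104,.062,0,.010),boxpts(.008,.046,.01,.051,.04),boxpts(.008,.046,.01,.051,-.04)]
def hsv(im): return cv2.cvtColor(im,cv2.COLOR_RGB2HSV)
E
python3 - <<'E'
from fit import *
I={c:ctrl.camera(c) for c in("top","scene")}
def best(q,c,near):
    L=[r for r in ctrl.masks_of(q,c) if np.linalg.norm(np.array(r["at"])-near)<25]; return L[0]["pixels"] if L else None
ms={}
for c,n in(("top",(328,212)),("scene",(332,280))):
    m=best("stage",c,n); 
    if m is not None: ms[c]=m; print("stage",c,fit(stage,{c:m},[.543,-.166,.055]))
if len(ms)==2: print("both",fit(stage,ms,[.543,-.166,.055]))
for c,n in(("top",(193,212)),("scene",(205,213))):
    H=hsv(I[c]); H0=((H[:,:,0]>5)&(H[:,:,0]<20)&(H[:,:,1]>180)&(H[:,:,2]>120))
    yy,xx=np.mgrid[:420,:560]; m=H0&(np.hypot(xx-n[0],yy-n[1])<25)
    # fill disc: hull of orange
    M=np.zeros((420,560),np.uint8);P=np.argwhere(m)[:,::-1].astype(np.int32);cv2.fillConvexPoly(M,cv2.convexHull(P),1)
    print("carrier",c,m.sum(),fit([boxpts(.064,.040,.008,.036)],{c:M>0},[.54,.168,-.4]))
    red=((H[:,:,0]<4)|(H[:,:,0]>176))&(H[:,:,1]>150)&(H[:,:,2]>100)
    k=(163,220) if c=="top" else (178,155)
    P=np.argwhere(red&(np.hypot(xx-k[0],yy-k[1])<25))[:,::-1];print("red",c,P.min(0),P.max(0),P.mean(0),len(P))
print("disc",at_z("top",(192.6,212.1),.041),"elbow",at_z("top",(184.1,171),.147),"knob",at_z("top",(162.6,220.2),.192))
ys,xs=np.nonzero(I["top"][0:1,0:1,0]);
for r in ctrl.masks_of("lens","top")[:1]: pass
# ring ellipse: bright contour
G=cv2.GaussianBlur(I["top"],(3,3),0); 
c_=cv2.HoughCircles(cv2.cvtColor(I["top"],cv2.COLOR_RGB2GRAY)[220:280,135:190],cv2.HOUGH_GRADIENT,1,50,param1=100,param2=12,minRadius=17,maxRadius=24);print("lens",c_, [at_z("top",(c_[0,0,0]+135,c_[0,0,1]+220),.139)] if c_ is not None else 0)
E
```

```text
stage top (array([ 0.54769006, -0.1653948 ,  0.07308463]), np.float64(0.036015924396323985))
stage scene (array([ 0.54585969, -0.16395202,  0.08727263]), np.float64(0.03824992683640621))
both (array([ 0.54674644, -0.16439027,  0.08701828]), np.float64(0.10513400976239147))
carrier top 186 (array([ 0.54051158,  0.16656184, -0.42621619]), np.float64(0.13620188816267248))
red top [159 216] [167 224] [162.95454545 220.24242424] 66
carrier scene 15 (array([ 0.54781741,  0.18924004, -0.65506018]), np.float64(13.759663865546218))
red scene [173 142] [180 165] [176.42748092 153.07633588] 131
disc [0.53892758 0.16495061 0.041     ] elbow [0.62595354 0.16630983 0.147     ] knob [0.51460847 0.20078765 0.192     ]
lens [[[24.5 29.5 21. ]]] [array([0.45031305, 0.2195817 , 0.139     ])]
```

```bash
cat > go.py <<'E'
import sys
from h import *
def plan(*wps):
    o=ctrl.get_obs();p=np.array(o["ee_pos"]);y=o["eef_rot"][2]
    print("t",round(o["time_s"],2),np.round(p,4),np.round(o["eef_rot"],4),"w",round(o["grip_width"],4),"F",np.round(o["force"],1))
    for w in wps:
        T=np.array(w[:3]);R=(Ro.from_euler('xyz',[np.pi,0,y])).as_matrix()
        s=R.T@(T-p)/.03; dy=(w[3]-y+np.pi)%(2*np.pi)-np.pi; tz=-np.degrees(dy)/6
        print("->",w,"row",np.round(s,3),"wz",round(tz,3),"rows>=",round(max(np.linalg.norm(T-p)/.0417,abs(tz)*6/7.16),1)); p=T;y=w[3]
if __name__=="__main__": plan(*eval(sys.argv[1]))
E
python3 go.py "[(.152,.528,.36,2.861),(.5145,.2,.36,2.861),(.5145,.2,.157,2.861)]"
python3 - <<'E'
from h import *
print([at_z("scene",p,0) for p in((73,236),(143,190))], [at_z("scene",(95,172),z) for z in (.1,.15,.2,.25)], [at_z("top",(140,230),z) for z in (.1,.2)])
E
```

```text
t 1.9 [0.1524 0.5285 0.1747] [3.1416 0.     2.8609] w 0.0936 F [ 0.1 -0.1 -0. ]
-> (0.152, 0.528, 0.36, 2.861) row [ 0.009 -0.019 -6.175] wz -0.001 rows>= 4.4
-> (0.5145, 0.2, 0.36, 2.861) row [-14.638  -7.16   -0.   ] wz -0.0 rows>= 11.7
-> (0.5145, 0.2, 0.157, 2.861) row [ 0.    -0.     6.767] wz -0.0 rows>= 4.9
[array([0.31483433, 0.35508444, 0.        ]), array([0.53184459, 0.38345793, 0.        ])] [array([0.42112988, 0.39062756, 0.1       ]), array([0.37931772, 0.30551969, 0.15      ]), array([0.33750557, 0.22041182, 0.2       ]), array([0.29569341, 0.13530395, 0.25      ])] [array([0.49325302, 0.27669095, 0.1       ]), array([0.49290588, 0.24718266, 0.2       ])]
```

>>> step_arm(plan=[[[0, 0, -6.2, 0, 0, 0], [0, 0, -6.2, 0, 0, 0], [0, 0, -6.2, 0, 0, 0], [0, 0, -6.2, 0, 0, 0], [0, 0, -6.2, 0, 0, 0], [0, 0, -6.2, 0, 0, 0]]], grip=0.6, squeeze=30)

```text
time_s: 2.4
ee_pos: [0.1527, 0.5292, 0.3659]
eef_rot: [3.134, 0.001, 2.861]
force: [0.1, 0.6, 0.5]
grip_width: 0.0582
grip_force: 0.0
```

>>> step_arm(plan=[[[-7.32, -3.58, 0, 0, 0, 0], [-7.32, -3.58, 0, 0, 0, 0], [-7.32, -3.58, 0, 0, 0, 0], [-7.32, -3.58, 0, 0, 0, 0], [-7.32, -3.58, 0, 0, 0, 0], [-7.32, -3.58, 0, 0, 0, 0], [-7.32, -3.58, 0, 0, 0, 0]]])

```text
time_s: 2.98
ee_pos: [0.3371, 0.3608, 0.36]
eef_rot: [-3.14, 0.0, 2.856]
force: [-0.5, 0.1, 0.4]
grip_width: 0.0562
grip_force: 0.0
```

>>> step_arm(plan=[[[-7.32, -3.58, 0, 0, 0, 0], [-7.32, -3.58, 0, 0, 0, 0], [-7.32, -3.58, 0, 0, 0, 0], [-7.32, -3.58, 0, 0, 0, 0], [-7.32, -3.58, 0, 0, 0, 0], [-7.32, -3.58, 0, 0, 0, 0], [-7.32, -3.58, 0, 0, 0, 0], [-7.32, -3.58, 0, 0, 0, 0]]])

```text
time_s: 3.65
ee_pos: [0.5155, 0.1995, 0.3594]
eef_rot: [-3.141, -0.002, 2.858]
force: [0.3, 0.6, -0.4]
grip_width: 0.0567
grip_force: 0.0
```

```bash
python3 go.py "[(.5145,.2,.2,2.861)]"
python3 - <<'E'
from h import *
snap("scene","s2.png")
E
```

```text
t 3.65 [0.5155 0.1995 0.3594] [-3.1405e+00 -1.8000e-03  2.8583e+00] w 0.0567 F [ 0.3  0.6 -0.4]
-> (0.5145, 0.2, 0.2, 2.861) row [0.038 0.006 5.313] wz -0.026 rows>= 3.8
```

View pics/s2.png

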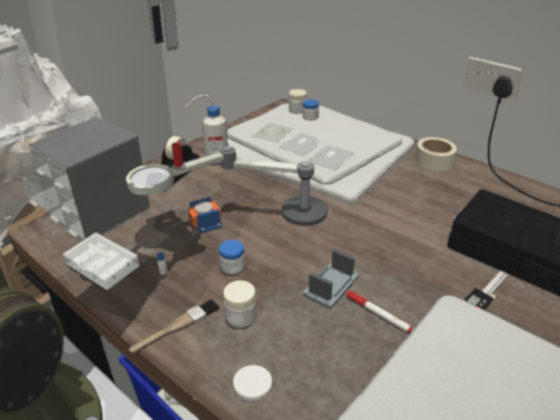

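The fingers are at the top edge (about (160,25)), above the knob at (178,153). I'll go down and pinch it.

>>> step_arm(plan=[[[0, 0, 6.75, 0, 0, 0], [0, 0, 6.75, 0, 0, 0], [0, 0, 6.75, 0, 0, 0], [0, 0, 6.75, 0, 0, 0], [0, 0, 6.75, 0, 0, 0], [0, 0, 6.75, 0, 0, 0], [0, 0, 6.75, 0, 0, 0]]])

```text
time_s: 4.28
ee_pos: [0.5139, 0.2013, 0.1584]
eef_rot: [-3.141, -0.002, 2.862]
force: [-0.3, 0.3, 1.7]
grip_width: 0.0564
grip_force: 0.0
```

>>> step_arm(plan=[[[0, 0, 0, 0, 0, 0], [0, 0, 0, 0, 0, 0], [0, 0, 0, 0, 0, 0], [0, 0, 0, 0, 0, 0], [0, 0, 0, 0, 0, 0]]], grip=0, squeeze=30)

```text
time_s: 4.7
ee_pos: [0.5152, 0.2004, 0.1591]
eef_rot: [3.141, 0.001, 2.861]
force: [0.5, -1.2, 0.4]
grip_width: 0.0266
grip_force: 0.0
```

```bash
python3 go.py "[(.567,.07,.157,2.861),(.62,-.063,.157,2.861)]"
```

```text
t 4.7 [0.5152 0.2004 0.1591] [3.1409e+00 1.1000e-03 2.8607e+00] w 0.0266 F [ 0.5 -1.2  0.4]
-> (0.567, 0.07, 0.157, 2.861) row [-2.865 -3.698  0.07 ] wz -0.003 rows>= 3.4
-> (0.62, -0.063, 0.157, 2.861) row [-2.925 -3.771 -0.   ] wz -0.0 rows>= 3.4
```

>>> step_arm(plan=[[[0, 0, 0, 0, 0, 0], [0, 0, 0, 0, 0, 0], [0, 0, 0, 0, 0, 0], [0, 0, 0, 0, 0, 0]]])

```text
time_s: 5.03
ee_pos: [0.5151, 0.2003, 0.1586]
eef_rot: [3.141, 0.001, 2.861]
force: [0.8, -0.7, 4.4]
grip_width: 0.0176
grip_force: 30.0
```

>>> step_arm(plan=[[[-0.2, -0.25, 0, 0, 0, 0], [-0.5, -0.65, 0, 0, 0, 0], [-0.9, -1.2, 0, 0, 0, 0], [-1.3, -1.7, 0, 0, 0, 0], [-1.7, -2.2, 0, 0, 0, 0], [-2.1, -2.7, 0, 0, 0, 0], [-2.5, -3.2, 0, 0, 0, 0], [-2.9, -3.7, 0, 0, 0, 0]]])

```text
time_s: 5.7
ee_pos: [0.5679, 0.0688, 0.158]
eef_rot: [3.142, -0.001, 2.861]
force: [-0.4, 1.0, -0.3]
grip_width: 0.0002
grip_force: 0.0
```

```bash
python3 go.py "[(.62,-.063,.157,2.861)]"
```

```text
t 5.7 [0.5679 0.0688 0.158 ] [ 3.1416e+00 -6.0000e-04  2.8609e+00] w 0.0002 F [-0.4  1.  -0.3]
-> (0.62, -0.063, 0.157, 2.861) row [-2.886 -3.738  0.033] wz -0.001 rows>= 3.4
```

Run:
```python
from fit import *
I={c:ctrl.camera(c) for c in("top","scene")}
a=cv2.resize(I["top"][130:280,135:275],None,fx=3,fy=3,interpolation=cv2.INTER_CUBIC)
b=cv2.resize(I["scene"][100:250,120:250],None,fx=2.8,fy=3,interpolation=cv2.INTER_CUBIC)
cv2.imwrite("pics/c3.png",np.hstack([a[:450],b[:450,:378]])[:,:,::-1])
for c in I:
    H=hsv(I[c]);yy,xx=np.mgrid[:420,:560];k=(163,220) if c=="top" else (178,155)
    red=((H[:,:,0]<4)|(H[:,:,0]>176))&(H[:,:,1]>150)&(H[:,:,2]>80)
    P=np.argwhere(red&(np.hypot(xx-k[0],yy-k[1])<35))[:,::-1];print("red",c,P.min(0),P.max(0),P.mean(0),len(P))
print([proj("scene",(.513+d,.2,.192)) for d in(0,.01)],proj("scene",(.513,.21,.192)),proj("scene",(.513,.2,.145)))
```

```text
Traceback (most recent call last):
ValueError: zero-size array to reduction operation minimum which has no identity
```

View pics/c3.png

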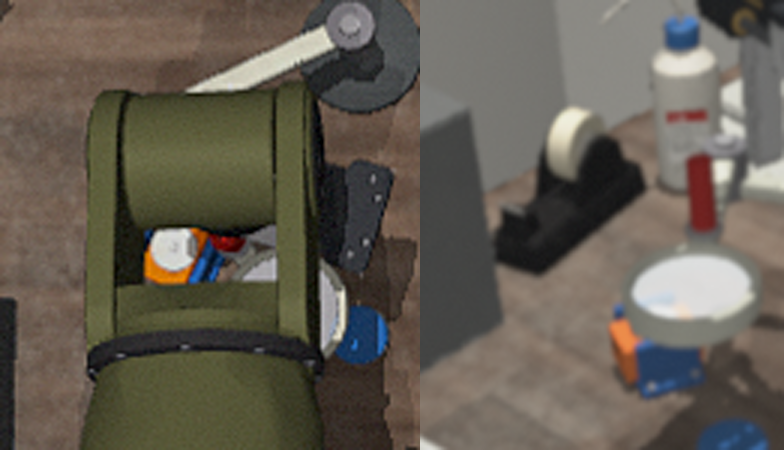

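The head swung partway and the knob slipped out. It is now near top-view pixel (210,211) and scene pixel (220,153). I'll rise clear and measure it again.

>>> step_arm(plan=[[[0, 0, -3, 0, 0, 0], [0, 0, -3, 0, 0, 0], [0, 0, -3, 0, 0, 0], [0, -3, -3, 0, 0, 0], [0, -3, -3, 0, 0, 0], [0, -3, -3, 0, 0, 0]]], grip=0.6)

```text
time_s: 6.3
ee_pos: [0.5415, -0.0201, 0.2483]
eef_rot: [-3.141, 0.0, 2.859]
force: [0.7, -0.0, 0.0]
grip_width: 0.0368
grip_force: 0.0
```

```bash
cat > knob.py <<'E'
from fit import *
from scipy.optimize import least_squares
def knob(c,im=None):
    I=ctrl.camera(c) if im is None else im
    H=hsv(I);red=((H[:,:,0]<4)|(H[:,:,0]>174))&(H[:,:,1]>140)&(H[:,:,2]>70)
    n,l,s,ce=cv2.connectedComponentsWithStats(red.astype(np.uint8))
    for i in range(1,n):
        if s[i,4]>=25: print(c,"blob",s[i],np.round(ce[i],1),"z.192",np.round(at_z(c,ce[i],.192)[:2],3),"z.168",np.round(at_z(c,ce[i],.168)[:2],3))
    return I
if __name__=="__main__":
    for c in("top","scene"):
        knob(c)
        for q,z in(("knob",.192),("lens",.132)):
            for r in ctrl.place_of(q,c)[:2]: print(q,round(r["confidence"],2),np.round(r["at"],1),np.round(at_z(c,r["at"],z)[:2],4))
E
python3 knob.py; python3 go.py "[]"
```

```text
top blob [534  33  15   5  61] [541.2  34.8] z.192 [ 0.945 -0.637] z.168 [ 0.955 -0.65 ]
top blob [503  82  10   5  50] [507.5  84. ] z.192 [ 0.825 -0.549] z.168 [ 0.832 -0.56 ]
top blob [205 206   6   8  33] [207.7 209.2] z.192 [0.539 0.104] z.168 [0.54  0.108]
top blob [344 210  17   7  85] [352. 213.] z.192 [ 0.535 -0.201] z.168 [ 0.536 -0.204]
knob 0.89 [208.2 210.9] [0.5357 0.1031]
lens 0.97 [231.2 230.6] [0.495 0.06 ]
scene blob [215 151  10  25 178] [219.7 163.1] z.192 [0.512 0.073] z.168 [0.541 0.105]
scene blob [347 291  19  15 132] [355.9 297.6] z.192 [ 0.375 -0.312] z.168 [ 0.396 -0.3  ]
knob 0.56 [221.8 152.7] [0.5435 0.0988]
lens 0.85 [214.4 196.6] [0.4876 0.0683]
t 6.6 [ 0.543  -0.0155  0.2481] [ 3.1414e+00 -2.0000e-04  2.8621e+00] w 0.0562 F [ 0.  -0.4 -0.1]
```

```bash
python3 - <<'E'
from knob import *
for f,c in(("top0.png","top"),("scene0.png","scene"),("s2.png","scene")): knob(c,cv2.imread("pics/"+f)[:,:,::-1])
for X in((.5146,.2,.192),(.503,.203,.192)): print(proj("top",X),proj("scene",X))
E
python3 go.py "[(.541,.104,.25,2.28),(.541,.104,.157,2.28)]"
```

```text
top blob [534  33  16   5  65] [541.5  34.8] z.192 [ 0.945 -0.637] z.168 [ 0.955 -0.65 ]
top blob [503  82  10   5  49] [507.6  84. ] z.192 [ 0.825 -0.549] z.168 [ 0.832 -0.56 ]
top blob [344 210  17   7  86] [352.3 213. ] z.192 [ 0.535 -0.202] z.168 [ 0.536 -0.205]
top blob [159 216   9  10  69] [163.1 220.3] z.192 [0.514 0.2  ] z.168 [0.515 0.206]
scene blob [172 142  11  24 188] [177.1 153.6] z.192 [0.487 0.165] z.168 [0.515 0.202]
scene blob [347 291  19  15 133] [356.  297.6] z.192 [ 0.375 -0.312] z.168 [ 0.396 -0.3  ]
scene blob [173 142  10  24 188] [177.3 154.1] z.192 [0.486 0.163] z.168 [0.514 0.2  ]
scene blob [347 291  19  15 133] [356.  297.7] z.192 [ 0.375 -0.312] z.168 [ 0.396 -0.3  ]
[162.96285    220.20936169] [176.27942521 143.4330533 ]
[161.4525702  225.63142126] [170.88377556 145.12046322]
t 6.6 [ 0.543  -0.0155  0.2481] [ 3.1414e+00 -2.0000e-04  2.8621e+00] w 0.0562 F [ 0.  -0.4 -0.1]
-> (0.541, 0.104, 0.25, 2.28) row [ 1.164  3.811 -0.065] wz 5.559 rows>= 4.7
-> (0.541, 0.104, 0.157, 2.28) row [-0.  -0.   3.1] wz -0.0 rows>= 2.2
```

```bash
python3 go.py "[(.541,.104,.25,3.49),(.541,.104,.157,3.49),(.5556,-.0085,.157,3.49),(.62,-.063,.157,3.49)]"
```

```text
t 6.6 [ 0.543  -0.0155  0.2481] [ 3.1414e+00 -2.0000e-04  2.8621e+00] w 0.0562 F [ 0.  -0.4 -0.1]
-> (0.541, 0.104, 0.25, 3.49) row [ 1.164  3.811 -0.065] wz -5.996 rows>= 5.0
-> (0.541, 0.104, 0.157, 3.49) row [-0.  -0.   3.1] wz -0.0 rows>= 2.2
-> (0.5556, -0.0085, 0.157, 3.49) row [ 0.823 -3.691 -0.   ] wz -0.0 rows>= 2.7
-> (0.62, -0.063, 0.157, 3.49) row [-1.397 -2.44  -0.   ] wz -0.0 rows>= 2.0
```

>>> step_arm(plan=[[[1.16, 3.81, -0.05, 0, 0, -6], [1.16, 3.81, -0.05, 0, 0, -6], [1.16, 3.81, -0.05, 0, 0, -6], [1.16, 3.81, -0.05, 0, 0, -6], [1.16, 3.81, -0.05, 0, 0, -6], [1.16, 3.81, -0.05, 0, 0, -6], [1.16, 3.81, -0.05, 0, 0, -6], [1.16, 3.81, -0.05, 0, 0, -6]]])

```text
time_s: 7.27
ee_pos: [0.5411, 0.1029, 0.2496]
eef_rot: [3.142, -0.0, -2.798]
force: [0.1, -0.5, -0.3]
grip_width: 0.0564
grip_force: 0.0
```

>>> step_arm(plan=[[[0, 0, 1, 0, 0, 0], [0, 0, 2.1, 0, 0, 0], [0, 0, 3.1, 0, 0, 0], [0, 0, 3.1, 0, 0, 0], [0, 0, 3.1, 0, 0, 0]]])

```text
time_s: 7.68
ee_pos: [0.5407, 0.1024, 0.1567]
eef_rot: [3.141, -0.002, -2.797]
force: [0.3, 0.2, 0.3]
grip_width: 0.0564
grip_force: 0.0
```

>>> step_arm(plan=[[[0, 0, 0, 0, 0, 0], [0, 0, 0, 0, 0, 0], [0, 0, 0, 0, 0, 0], [0, 0, 0, 0, 0, 0], [0, 0, 0, 0, 0, 0], [0, 0, 0, 0, 0, 0], [0, 0, 0, 0, 0, 0], [0, 0, 0, 0, 0, 0]]], grip=0, squeeze=55)

```text
time_s: 8.35
ee_pos: [0.5411, 0.1027, 0.1571]
eef_rot: [3.142, 0.0, -2.794]
force: [-1.4, 0.5, 3.8]
grip_width: 0.0176
grip_force: 55.0
```

```bash
python3 go.py "[(.5556,-.0085,.157,3.49)]"
```

```text
t 8.35 [0.5411 0.1027 0.1571] [ 3.1415e+00  4.0000e-04 -2.7941e+00] w 0.0176 F [-1.4  0.5  3.8]
-> (0.5556, -0.0085, 0.157, 3.49) row [ 8.070e-01 -3.649e+00  3.000e-03] wz -0.009 rows>= 2.7
```

>>> step_arm(plan=[[[0.08, -0.35, 0, 0, 0, 0], [0.16, -0.7, 0, 0, 0, 0], [0.25, -1.15, 0, 0, 0, 0], [0.36, -1.65, 0, 0, 0, 0], [0.47, -2.15, 0, 0, 0, 0], [0.58, -2.65, 0, 0, 0, 0], [0.7, -3.15, 0, 0, 0, 0], [0.8, -3.65, 0, 0, 0, 0]]])

```text
time_s: 9.02
ee_pos: [0.5554, -0.0085, 0.1571]
eef_rot: [3.14, -0.0, -2.793]
force: [-3.3, 5.2, 5.0]
grip_width: 0.0157
grip_force: 55.0
```

```bash
python3 go.py "[(.585,-.042,.157,3.49),(.62,-.063,.157,3.49)]"
```

```text
t 9.02 [ 0.5554 -0.0085  0.1571] [ 3.1403e+00 -3.0000e-04 -2.7931e+00] w 0.0157 F [-3.3  5.2  5. ]
-> (0.585, -0.042, 0.157, 3.49) row [-0.547 -1.386  0.004] wz 0.001 rows>= 1.1
-> (0.62, -0.063, 0.157, 3.49) row [-0.858 -1.056 -0.   ] wz -0.0 rows>= 1.0
```

Run:
```python
from knob import *
I=knob("scene"); J=ctrl.camera("top")
a=cv2.resize(I[60:260,180:370],None,fx=2.1,fy=2.1,interpolation=cv2.INTER_CUBIC)
b=cv2.resize(J[130:280,190:330],None,fx=2.8,fy=2.8,interpolation=cv2.INTER_CUBIC)
cv2.imwrite("pics/c4.png",np.hstack([a[:420],b[:420]])[:,:,::-1])
```

```text
scene blob [265 166  10  25 163] [269.5 179. ] z.192 [ 0.526 -0.037] z.168 [ 0.556 -0.011]
scene blob [347 291  19  15 133] [355.9 297.6] z.192 [ 0.375 -0.312] z.168 [ 0.396 -0.3  ]
```

View pics/c4.png

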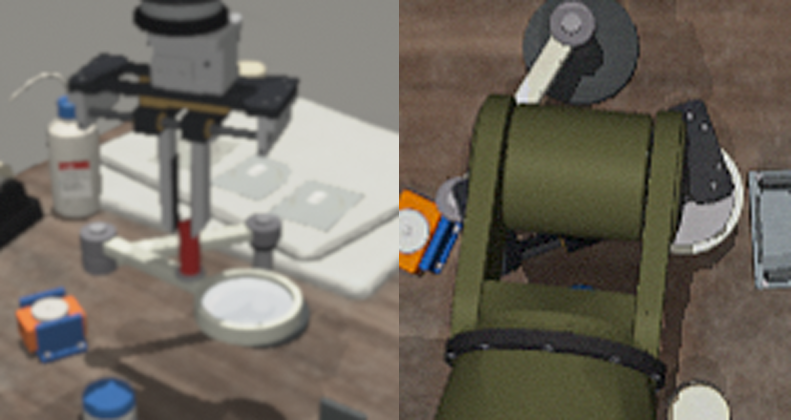

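Run:
```python
from h import *
f=lambda p:np.round((np.array(p)-[180,60])*2.1)
for z in(.145,.157,.176,.192): print(z,[f(proj("scene",(.5554+dx,-.0085+dy,z))) for dx,dy in((0,0),(-.0034*3,.0094*3),(.0034*3,-.0094*3))])
```

```text
0.145 [array([186., 272.]), array([155., 266.]), array([218., 278.])]
0.157 [array([186., 260.]), array([154., 255.]), array([218., 266.])]
0.176 [array([185., 242.]), array([154., 236.]), array([218., 248.])]
0.192 [array([185., 226.]), array([153., 220.]), array([218., 232.])]
```

Run:
```python
from h import *
I=ctrl.camera("scene")
cv2.imwrite("pics/c5.png",cv2.resize(I[120:210,225:305],None,fx=6.5,fy=6.5,interpolation=cv2.INTER_CUBIC)[:,:,::-1])
```

```text
(no output)
```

View pics/c5.png

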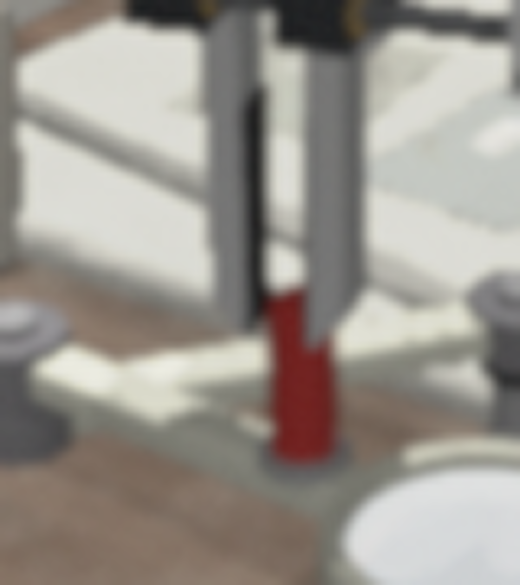

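The fingertips only overlap the knob's top 13 mm or so, and they end about 20 mm above the reported TCP. I'll release, go 12 mm lower and grip again.

>>> step_arm(plan=[[[0, 0, 0, 0, 0, 0], [0, 0, 0, 0, 0, 0], [0, 0, 0, 0, 0, 0], [0, 0.07, 0.2, 0, 0, 0], [0, 0.07, 0.4, 0, 0, 0], [0, 0.07, 0.4, 0, 0, 0]]], grip=0.5)

```text
time_s: 9.67
ee_pos: [0.5543, -0.0061, 0.143]
eef_rot: [3.141, -0.002, -2.794]
force: [-0.0, 0.3, -0.1]
grip_width: 0.0465
grip_force: 0.0
```

Run:
```python
from knob import *
I=knob("scene"); a=cv2.resize(I[110:210,215:315],None,fx=5,fy=5,interpolation=cv2.INTER_CUBIC)
cv2.imwrite("pics/c6.png",a[:,:,::-1])
f=lambda p:np.round((np.array(p)-[215,110])*5+2)
p=ctrl.get_obs()["ee_pos"];print(p,ctrl.get_obs()["grip_width"])
for s in(-1,1):
  for z in(0,.02): print(s,z,f(proj("scene",p+np.array([-.34*.03*s,.94*.03*s,z]))))
```

```text
scene blob [267 165   9  25 189] [270.6 177.4] z.192 [ 0.532 -0.035] z.168 [ 0.562 -0.008]
scene blob [347 291  19  15 132] [355.9 297.6] z.192 [ 0.375 -0.312] z.168 [ 0.396 -0.3  ]
[ 0.55453941 -0.00626692  0.14371048] 0.047043537569219605
-1 0 [339. 415.]
-1 0.02 [339. 369.]
1 0 [190. 387.]
1 0.02 [188. 342.]
```

View pics/c6.png

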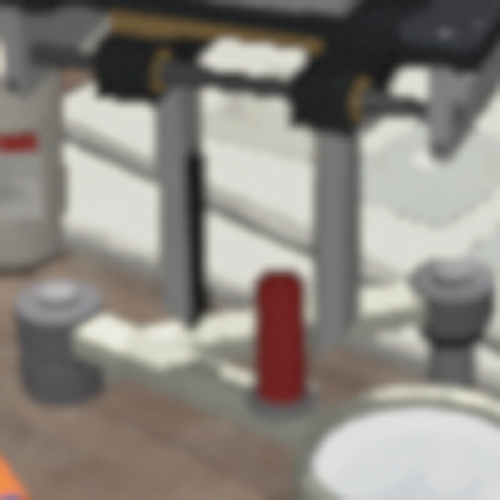

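The fingers straddle the knob, but their visible ends sit about 25–30 mm above the reported TCP. I'll turn the tool so the pads pinch across the arm, recentre at (.562,−.008), and feel my way lower.

```bash
python3 go.py "[(.5545,-.0063,.218,3.489),(.562,-.008,.218,1.518),(.562,-.008,.142,1.518)]"
```

```text
t 9.72 [ 0.5545 -0.0063  0.1437] [ 3.1408e+00 -1.5000e-03 -2.7937e+00] w 0.047 F [-0.7 -0.6 -0.2]
-> (0.5545, -0.0063, 0.218, 3.489) row [ 2.000e-03 -1.000e-03 -2.476e+00] wz 0.004 rows>= 1.8
-> (0.562, -0.008, 0.218, 1.518) row [-0.216 -0.138 -0.   ] wz 18.822 rows>= 15.8
-> (0.562, -0.008, 0.142, 1.518) row [ 0.    -0.     2.533] wz -0.0 rows>= 1.8
```

>>> step_arm(plan=[[[0, 0, -1.2, 0, 0, 0], [0, 0, -2.5, 0, 0, 0], [0, 0, -2.5, 0, 0, 1], [0, 0, -2.5, 0, 0, 2.2], [0, 0, -2.5, 0, 0, 3.4], [0, 0, -2.5, 0, 0, 4.6], [0, 0, -2.5, 0, 0, 5.8], [0, 0, -2.5, 0, 0, 7]]])

```text
time_s: 10.38
ee_pos: [0.555, -0.0065, 0.2198]
eef_rot: [3.142, -0.0, 2.753]
force: [-0.2, 0.5, 1.0]
grip_width: 0.0468
grip_force: 0.0
```

>>> step_arm(plan=[[[0, 0, 0, 0, 0, 1.2], [0, 0, 0, 0, 0, 2.4], [0, 0, 0, 0, 0, 3.6], [0, 0, 0, 0, 0, 4.8], [0, 0, 0, 0, 0, 6], [0, 0, 0, 0, 0, 7.2], [0, 0, 0, 0, 0, 8.4], [0, 0, 0, 0, 0, 9]]])

```text
time_s: 11.05
ee_pos: [0.555, -0.0065, 0.2197]
eef_rot: [-3.142, -0.0, 1.81]
force: [1.0, -0.4, 0.0]
grip_width: 0.0469
grip_force: 0.0
```

```bash
python3 go.py "[(.562,-.008,.218,1.518),(.562,-.008,.142,1.518)]"; python3 knob.py
```

```text
t 11.05 [ 0.555  -0.0065  0.2197] [-3.1415 -0.      1.81  ] w 0.0469 F [ 1.  -0.4  0. ]
-> (0.562, -0.008, 0.218, 1.518) row [-0.104  0.214  0.058] wz 2.788 rows>= 2.3
-> (0.562, -0.008, 0.142, 1.518) row [ 0.    -0.     2.533] wz -0.0 rows>= 1.8
top blob [534  33  15   5  63] [541.3  34.8] z.192 [ 0.945 -0.637] z.168 [ 0.955 -0.65 ]
top blob [503  82  10   5  50] [507.5  84. ] z.192 [ 0.825 -0.549] z.168 [ 0.832 -0.56 ]
top blob [344 210  17   7  85] [352. 213.] z.192 [ 0.535 -0.201] z.168 [ 0.536 -0.204]
lens 0.56 [290. 196.] [ 0.574  -0.0702]
scene blob [267 165   9  25 192] [270.7 177.6] z.192 [ 0.532 -0.035] z.168 [ 0.562 -0.009]
scene blob [347 291  19  15 132] [355.9 297.6] z.192 [ 0.375 -0.312] z.168 [ 0.396 -0.3  ]
knob 0.73 [271.9 164.6] [ 0.5681 -0.0069]
lens 0.66 [295.6 204.4] [ 0.5629 -0.0669]
```

>>> step_arm(plan=[[[-0.12, 0.28, 0, 0, 0, 1], [-0.12, 0.28, 0, 0, 0, 1.5], [-0.12, 0.28, 1.2, 0, 0, 1.5], [-0.12, 0.28, 2.3, 0, 0, 1.5], [-0.12, 0.28, 2.55, 0, 0, 1.5], [-0.12, 0.28, 2.65, 0, 0, 1.5], [-0.12, 0.28, 2.75, 0, 0, 1.5], [-0.12, 0.28, 2.85, 0, 0, 1.5]]])

```text
time_s: 12.02
ee_pos: [0.565, -0.0081, 0.136]
eef_rot: [3.139, 0.0, 1.66]
force: [0.1, 0.1, 0.6]
grip_width: 0.0472
grip_force: 0.0
```

>>> step_arm(plan=[[[0, 0, 0.1, 0, 0, 0], [0, 0, 0.2, 0, 0, 0], [0, 0, 0.25, 0, 0, 0]]])

```text
time_s: 12.27
ee_pos: [0.5642, -0.008, 0.127]
eef_rot: [3.141, 0.0, 1.66]
force: [0.3, 0.2, -0.0]
grip_width: 0.0472
grip_force: 0.0
```

>>> step_arm(plan=[[[0, 0, 0, 0, 0, 0], [0, 0, 0, 0, 0, 0], [0, 0, 0, 0, 0, 0], [0, 0, 0, 0, 0, 0], [0, 0, 0, 0, 0, 0], [0, 0, 0, 0, 0, 0], [0, 0, 0, 0, 0, 0]]], grip=0, squeeze=45)

```text
time_s: 12.85
ee_pos: [0.5642, -0.008, 0.1269]
eef_rot: [3.141, 0.0, 1.66]
force: [1.1, 0.9, 0.5]
grip_width: 0.0191
grip_force: 45.0
```

```bash
python3 go.py "[(.59,-.042,.126,1.97),(.62,-.063,.126,2.4)]"
```

```text
t 12.85 [ 0.5642 -0.008   0.1269] [3.1412 0.     1.6599] w 0.0191 F [1.1 0.9 0.5]
-> (0.59, -0.042, 0.126, 1.97) row [-1.206  0.756  0.03 ] wz -2.961 rows>= 2.5
-> (0.62, -0.063, 0.126, 2.4) row [-1.034  0.649  0.   ] wz -4.106 rows>= 3.4
```

>>> step_arm(plan=[[[-0.25, 0.15, 0, 0, 0, -0.7], [-0.55, 0.35, 0, 0, 0, -1.5], [-0.85, 0.53, 0, 0, 0, -2.3], [-1.2, 0.75, 0, 0, 0, -3], [-1.48, 0.92, 0, 0, 0, -3.9], [-1.75, 1.1, 0, 0, 0, -4.8], [-2, 1.27, 0, 0, 0, -5.8], [-2.24, 1.4, 0, 0, 0, -6.8]]])

```text
time_s: 13.52
ee_pos: [0.6127, -0.0711, 0.1269]
eef_rot: [3.14, 0.0, 2.377]
force: [6.4, 5.6, 0.8]
grip_width: 0.0195
grip_force: 45.0
```

>>> step_arm(plan=[[[0, 0, 0, 0, 0, 0], [0, 0, 0, 0, 0, 0]]])

```text
time_s: 13.68
ee_pos: [0.6129, -0.0718, 0.1269]
eef_rot: [3.14, 0.002, 2.372]
force: [7.9, -2.1, -0.6]
grip_width: 0.0195
grip_force: 45.0
```

>>> step_arm(plan=[[[0, 0, 0, 0, 0, 0], [0, 0, 0, 0, 0, 0], [0, 0, 0, 0, 0, 0], [0, 0, -1.3, 0, 0, 0], [0, 0, -2.6, 0, 0, 0], [0, 0, -4, 0, 0, 0], [0, 0, -5.3, 0, 0, 0], [0, 0, -5.3, 0, 0, 0]]], grip=0.5)

```text
time_s: 14.35
ee_pos: [0.6133, -0.0714, 0.2945]
eef_rot: [3.135, 0.01, 2.372]
force: [0.1, 0.7, 0.9]
grip_width: 0.0471
grip_force: 0.0
```

```bash
python3 knob.py; python3 go.py "[(.5395,.1655,.285,1.15)]"
```

```text
top blob [534  33  15   5  62] [541.3  34.8] z.192 [ 0.945 -0.637] z.168 [ 0.955 -0.65 ]
top blob [503  82  10   5  50] [507.5  84. ] z.192 [ 0.825 -0.549] z.168 [ 0.832 -0.56 ]
top blob [344 210  17   7  86] [352.2 213.1] z.192 [ 0.535 -0.202] z.168 [ 0.536 -0.205]
knob 0.67 [291.2 177.9] [ 0.608 -0.072]
scene blob [309 166   9  25 198] [312.8 178. ] z.192 [ 0.577 -0.094] z.168 [ 0.609 -0.07 ]
scene blob [347 291  19  15 133] [355.9 297.6] z.192 [ 0.375 -0.312] z.168 [ 0.396 -0.3  ]
knob 0.82 [313.1 165.9] [ 0.6117 -0.0686]
lens 0.96 [342.  192.5] [ 0.6501 -0.1107]
t 14.65 [ 0.6114 -0.0711  0.2841] [-3.1401e+00 -2.2000e-03  2.3720e+00] w 0.0469 F [-0.3  0.1  0.4]
-> (0.5395, 0.1655, 0.285, 1.15) row [ 7.211  3.996 -0.029] wz 11.669 rows>= 9.8
```

The magnifier is parked folded, with the knob at (.611,−.070). Next is the carrier, gripped by its ends.

>>> step_arm(plan=[[[1, 0.5, 0, 0, 0, 1.1], [2, 1.1, 0, 0, 0, 2.2], [3, 1.7, 0, 0, 0, 3.3], [4, 2.2, 0, 0, 0, 4.4], [5, 2.8, 0, 0, 0, 5.5], [6, 3.3, 0, 0, 0, 6.6], [7, 3.9, 0, 0, 0, 7.7], [7.2, 4, 0, 0, 0, 8.8]]], grip=1)

```text
time_s: 15.32
ee_pos: [0.5385, 0.1693, 0.2849]
eef_rot: [-3.14, -0.0, 1.448]
force: [1.0, 0.2, -0.1]
grip_width: 0.0935
grip_force: 0.0
```

>>> step_arm(plan=[[[0, 0, 0.5, 0, 0, 1.1], [0, 0, 1, 0, 0, 2.2], [0, 0, 2, 0, 0, 2.9], [0, 0, 3, 0, 0, 2.9], [0, 0, 4, 0, 0, 2.9], [0, 0, 4.5, 0, 0, 2.9], [0, 0, 4.5, 0, 0, 2.9]]])

```text
time_s: 15.9
ee_pos: [0.5381, 0.1648, 0.1462]
eef_rot: [-3.136, 0.005, 1.147]
force: [0.1, -0.4, -0.0]
grip_width: 0.094
grip_force: 0.0
```

```bash
python3 - <<'E'
from fit import *
# refine carrier/disc via scene: disc bright blob near dock; also top if visible
for c,n in(("scene",(204,208)),("top",(193,212))):
    I=ctrl.camera(c)
    for r in ctrl.place_of("carrier",c)[:1]: print(c,r["confidence"],r["at"],at_z(c,r["at"],.008))
    L=[r for r in ctrl.masks_of("carrier",c) if np.linalg.norm(np.array(r["at"])-n)<20]
    if L: print(L[0]["confidence"],L[0]["pixels"].sum(),fit([boxpts(.064,.04,.008,.036)],{c:L[0]["pixels"]},[.5395,.1655,-.42]))
E
python3 go.py "[(.5395,.1655,.06,1.15),(.5395,.1655,-.015,1.15)]"
```

```text
scene 0.84 [202.6, 218.6] [0.53568413 0.1702021  0.008     ]
0.6 364 (array([ 0.5410979 ,  0.17046073, -0.39092268]), np.float64(0.8412518853695323))
top 0.56 [193.3, 211.5] [0.54179863 0.16944589 0.008     ]
0.63 338 (array([ 0.5395,  0.1655, -0.42  ]), np.float64(0.43518969718064743))
t 16.2 [0.5408 0.1654 0.152 ] [ 3.1400e+00 -1.2000e-03  1.1467e+00] w 0.094 F [-0.1  0.4  0. ]
-> (0.5395, 0.1655, 0.06, 1.15) row [-0.014 -0.041  3.068] wz -0.032 rows>= 2.2
-> (0.5395, 0.1655, -0.015, 1.15) row [ 0.  -0.   2.5] wz -0.0 rows>= 1.8
```

>>> step_arm(plan=[[[0, -0.04, 1, 0, 0, 0], [0, -0.04, 2, 0, 0, 0], [0, -0.04, 3, 0, 0, 0], [0, -0.04, 3.7, 0, 0, 0], [0, -0.04, 4.3, 0, 0, 0], [0, -0.04, 4.7, 0, 0, 0], [0, -0.04, 5, 0, 0, 0], [0, -0.04, 5.2, 0, 0, 0]]])

```text
time_s: 16.87
ee_pos: [0.5394, 0.1658, -0.0055]
eef_rot: [3.141, -0.0, 1.147]
force: [0.0, -0.2, -0.1]
grip_width: 0.094
grip_force: 0.0
```

```bash
python3 go.py "[]"
python3 - <<'E'
from h import *
I=ctrl.camera("scene"); cv2.imwrite("pics/c7.png",cv2.resize(I[150:250,155:255],None,fx=5,fy=5,interpolation=cv2.INTER_CUBIC)[:,:,::-1])
p=ctrl.get_obs()["ee_pos"];d=np.array([np.cos(1.147+np.pi/2),np.sin(1.147+np.pi/2),0])
for s in(-1,1):
  for z in(0,.03): print(s,z,(proj("scene",p+d*s*.053+[0,0,z])-[155,150])*5+2)
E
```

```text
t 16.87 [ 0.5394  0.1658 -0.0055] [ 3.1413e+00 -2.0000e-04  1.1467e+00] w 0.094 F [ 0.  -0.2 -0.1]
-1 0 [366.84445663 339.9967817 ]
-1 0.03 [362.22847256 284.93274843]
1 0 [141.11332772 403.37211539]
1 0.03 [132.69365016 347.63881691]
```

View pics/c7.png

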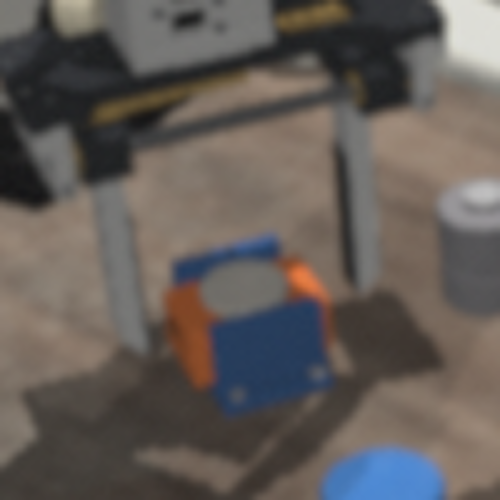

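The fingertips are about 30 mm above the reported TCP and straddle both ends of the carrier. I'll lower 15 mm and grip.

>>> step_arm(plan=[[[0, 0, 0.15, 0, 0, 0], [0, 0, 0.3, 0, 0, 0], [0, 0, 0.4, 0, 0, 0], [0, 0, 0.5, 0, 0, 0], [0, 0, 0.5, 0, 0, 0]]])

```text
time_s: 17.33
ee_pos: [0.539, 0.1657, -0.0206]
eef_rot: [-3.141, 0.0, 1.147]
force: [-0.1, 1.0, -0.6]
grip_width: 0.0942
grip_force: 0.0
```

>>> step_arm(plan=[[[0, 0, 0, 0, 0, 0], [0, 0, 0, 0, 0, 0], [0, 0, 0, 0, 0, 0], [0, 0, 0, 0, 0, 0], [0, 0, 0, 0, 0, 0], [0, 0, 0, 0, 0, 0], [0, 0, 0, 0, 0, 0]]], grip=0.5, squeeze=30)

```text
time_s: 17.92
ee_pos: [0.5392, 0.1658, -0.0201]
eef_rot: [3.141, -0.0, 1.147]
force: [-0.9, 0.4, 1.4]
grip_width: 0.0637
grip_force: 30.0
```

```bash
python3 go.py "[(.5395,.166,.2,1.15)]"
```

```text
t 17.92 [ 0.5392  0.1658 -0.0201] [ 3.1415e+00 -1.0000e-04  1.1467e+00] w 0.0637 F [-0.9  0.4  1.4]
-> (0.5395, 0.166, 0.2, 1.15) row [ 1.000e-02  6.000e-03 -7.337e+00] wz -0.032 rows>= 5.3
```

>>> step_arm(plan=[[[0, 0, -0.4, 0, 0, 0], [0, 0, -1, 0, 0, 0], [0, 0, -2, 0, 0, 0], [0, 0, -3.2, 0, 0, 0], [0, 0, -4.4, 0, 0, 0], [0, 0, -5.6, 0, 0, 0], [0, 0, -6.8, 0, 0, 0], [0, 0, -7.4, 0, 0, 0]]])

```text
time_s: 18.58
ee_pos: [0.5398, 0.166, 0.2073]
eef_rot: [3.137, -0.003, 1.147]
force: [1.2, 0.3, -1.6]
grip_width: 0.064
grip_force: 30.0
```

```bash
python3 go.py "[(.41,-.21,.2,1.65),(.41,-.21,-.02,1.65)]"
```

```text
t 18.58 [0.5398 0.166  0.2073] [ 3.1371 -0.0034  1.1468] w 0.064 F [ 1.2  0.3 -1.6]
-> (0.41, -0.21, 0.2, 1.65) row [-13.203   1.212   0.244] wz -4.806 rows>= 9.5
-> (0.41, -0.21, -0.02, 1.65) row [ 0.    -0.     7.333] wz -0.0 rows>= 5.3
```

>>> step_arm(plan=[[[-1, 0.1, 0, 0, 0, -0.4], [-2.2, 0.2, 0, 0, 0, -0.8], [-3.5, 0.3, 0, 0, 0, -1.3], [-4.8, 0.4, 0, 0, 0, -1.8], [-6.1, 0.5, 0, 0, 0, -2.3], [-7.4, 0.6, 0, 0, 0, -2.8], [-8.7, 0.8, 0, 0, 0, -3.3], [-10, 0.9, 0, 0, 0, -3.8]]])

```text
time_s: 19.25
ee_pos: [0.4393, -0.1203, 0.2026]
eef_rot: [3.141, 0.0, 1.547]
force: [1.4, -0.3, -1.4]
grip_width: 0.064
grip_force: 30.0
```

>>> step_arm(plan=[[[-1, 0.6, 0, 0, 0, -0.4], [-1.9, 1.1, 0, 0, 0, -0.8], [-2.7, 1.6, 0.1, 0, 0, -1], [-2.95, 1.75, 0.4, 0, 0, -1], [-2.95, 1.75, 1.2, 0, 0, -1], [-2.95, 1.75, 2.2, 0, 0, -1], [-2.95, 1.75, 3, 0, 0, -1]]])

```text
time_s: 19.83
ee_pos: [0.4898, -0.2082, 0.1103]
eef_rot: [-3.141, -0.001, 1.649]
force: [-0.5, -0.3, -1.4]
grip_width: 0.0635
grip_force: 30.0
```

```bash
python3 go.py "[(.41,-.21,-.01,1.65)]"
```

```text
t 19.83 [ 0.4898 -0.2082  0.1103] [-3.1409e+00 -5.0000e-04  1.6488e+00] w 0.0635 F [-0.5 -0.3 -1.4]
-> (0.41, -0.21, -0.01, 1.65) row [ 0.146 -2.656  4.01 ] wz -0.012 rows>= 3.5
```

>>> step_arm(plan=[[[0.05, -0.9, 0, 0, 0, 0], [0.1, -1.8, 0, 0, 0, 0], [0.15, -2.65, 0.3, 0, 0, 0], [0.15, -2.65, 1.2, 0, 0, 0], [0.15, -2.65, 2.2, 0, 0, 0], [0.15, -2.65, 3.2, 0, 0, 0], [0.15, -2.65, 3.8, 0, 0, 0], [0.15, -2.65, 4.1, 0, 0, 0]]])

```text
time_s: 20.5
ee_pos: [0.4096, -0.2093, -0.0131]
eef_rot: [-3.139, -0.002, 1.649]
force: [-0.7, -0.4, -1.6]
grip_width: 0.064
grip_force: 30.0
```

>>> step_arm(plan=[[[0, 0, 0, 0, 0, 0], [0, 0, 0.1, 0, 0, 0], [0, 0, 0.2, 0, 0, 0], [0, 0, 0.28, 0, 0, 0], [0, 0, 0.34, 0, 0, 0], [0, 0, 0.38, 0, 0, 0]]])

```text
time_s: 21.0
ee_pos: [0.411, -0.2105, -0.0224]
eef_rot: [3.141, 0.0, 1.649]
force: [0.2, 1.2, -2.7]
grip_width: 0.0641
grip_force: 30.0
```

```bash
python3 go.py "[(.41,-.21,-.028,1.65)]"
```

```text
t 21.0 [ 0.411  -0.2105 -0.0224] [3.1411e+00 4.0000e-04 1.6494e+00] w 0.0641 F [ 0.2  1.2 -2.7]
-> (0.41, -0.21, -0.028, 1.65) row [ 0.018 -0.034  0.186] wz -0.006 rows>= 0.1
```

>>> step_arm(plan=[[[0, 0, 0.06, 0, 0, 0], [0, 0, 0.12, 0, 0, 0], [0, 0, 0.12, 0, 0, 0]]])

```text
time_s: 21.25
ee_pos: [0.4108, -0.2103, -0.0265]
eef_rot: [-3.141, -0.0, 1.649]
force: [-0.4, 0.4, -1.4]
grip_width: 0.0639
grip_force: 30.0
```

>>> step_arm(plan=[[[0, 0, 0.03, 0, 0, 0], [0, 0, 0.06, 0, 0, 0], [0, 0, 0.06, 0, 0, 0]]])

```text
time_s: 21.5
ee_pos: [0.4109, -0.2104, -0.0281]
eef_rot: [3.142, 0.0, 1.649]
force: [0.5, -0.1, -1.5]
grip_width: 0.0636
grip_force: 30.0
```

>>> step_arm(plan=[[[0, 0, 0.02, 0, 0, 0], [0, 0, 0.04, 0, 0, 0], [0, 0, 0.04, 0, 0, 0]]])

```text
time_s: 21.75
ee_pos: [0.411, -0.2104, -0.0282]
eef_rot: [3.142, 0.0, 1.649]
force: [-7.0, 4.3, 19.8]
grip_width: 0.064
grip_force: 30.0
```

>>> step_arm(plan=[[[0, 0, 0.02, 0, 0, 0], [0, 0, 0.04, 0, 0, 0], [0, 0, 0.04, 0, 0, 0]]])

```text
time_s: 22.0
ee_pos: [0.411, -0.2106, -0.0285]
eef_rot: [3.142, 0.001, 1.65]
force: [-14.1, 6.8, 36.4]
grip_width: 0.0636
grip_force: 30.0
```

The carrier's underside touched the bench at reported z −.028, as predicted. I'll release, rise and turn 90°, and refine the stage pose from the clean early pictures by colour.

>>> step_arm(plan=[[[0, 0, -0.08, 0, 0, 0], [0, 0, -0.08, 0, 0, 0], [0, 0, -0.08, 0, 0, 0], [0, 0, -0.08, 0, 0, 0]]], grip=0.7)

```text
time_s: 22.33
ee_pos: [0.4109, -0.2104, -0.0282]
eef_rot: [-3.142, -0.0, 1.649]
force: [-0.7, -0.2, 0.6]
grip_width: 0.0655
grip_force: 0.0
```

>>> step_arm(plan=[[[0, 0, 0, 0, 0, 0], [0, 0, 0, 0, 0, 0], [0, 0, -0.8, 0, 0, 0], [0, 0, -2, 0, 0, 0], [0, 0, -3, 0, 0, 0], [0, 0, -3, 0, 0, 0]]], grip=0.85)

```text
time_s: 22.83
ee_pos: [0.4132, -0.2117, 0.0669]
eef_rot: [3.135, 0.004, 1.649]
force: [0.9, -0.2, 1.1]
grip_width: 0.0801
grip_force: 0.0
```

```bash
python3 go.py "[(.411,-.2105,.062,.08)]"
python3 - <<'E'
from fit import *
for tag,fs in (("clean",{"top":"top0.png","scene":"scene0.png"}),):
  ms={}
  for c,f in fs.items():
    I=cv2.imread("pics/"+f)[:,:,::-1].astype(int);n=(328,212) if c=="top" else (332,280)
    yy,xx=np.mgrid[:420,:560];m=((I[:,:,0]-I[:,:,2])<12)&(np.hypot(xx-n[0],yy-n[1])<34)
    k,l,s,ce=cv2.connectedComponentsWithStats(m.astype(np.uint8));j=l==1+np.argmax(s[1:,4])
    M=cv2.morphologyEx(j.astype(np.uint8),cv2.MORPH_CLOSE,np.ones((5,5)))
    ms[c]=M>0;print(c,s[1+np.argmax(s[1:,4])],fit(stage,{c:M>0},[.546,-.165,.07]))
  print("both",fit(stage,ms,[.546,-.165,.07]))
I=ctrl.camera("scene")
L=ctrl.masks_of("carrier","scene")
for r in L[:1]: print(r["confidence"],r["at"],fit([boxpts(.064,.04,0,.036)],{"scene":r["pixels"]},[.411,-.2105,.08]))
E
```

```text
t 22.83 [ 0.4132 -0.2117  0.0669] [3.1354 0.0045 1.6494] w 0.0801 F [ 0.9 -0.2  1.1]
-> (0.411, -0.2105, 0.062, 0.08) row [ 0.046 -0.069  0.164] wz 14.987 rows>= 12.6
top [ 315  190   27   44 1070] (array([ 0.54728236, -0.16508405,  0.06838533]), np.float64(0.031540511921714684))
scene [ 302  250   57   59 1838] (array([ 0.54547304, -0.16502444,  0.07288776]), np.float64(0.04504901960784313))
both (array([ 0.54671765, -0.16498615,  0.06575509]), np.float64(0.09029819368440438))
0.89 [308.5, 336.3] (array([ 0.4094547 , -0.21233099,  0.07763934]), np.float64(0.15093881488133845))
```

>>> step_arm(plan=[[[0, 0, 0, 0, 0, 1.1], [0, 0, 0, 0, 0, 2.2], [0, 0, 0, 0, 0, 3.3], [0, 0, 0, 0, 0, 4.4], [0, 0, 0, 0, 0, 5.5], [0, 0, 0, 0, 0, 6.6], [0, 0, 0, 0, 0, 7.7], [0, 0, 0, 0, 0, 8.8]]])

```text
time_s: 23.6
ee_pos: [0.4101, -0.2099, 0.0602]
eef_rot: [-3.139, 0.001, 0.722]
force: [0.6, 0.8, -0.2]
grip_width: 0.08
grip_force: 0.0
```

>>> step_arm(plan=[[[0, 0, 0, 0, 0, 1.1], [0, 0, 0, 0, 0, 2.2], [0, 0, 0, 0, 0, 3.3], [0, 0, 0, 0, 0, 4.4], [0, 0, 0, 0, 0, 5.5], [0, 0, 0, 0, 0, 6.2], [0, 0, 0, 0, 0, 6.2], [0, 0, 0, 0, 0, 6.2]]])

```text
time_s: 24.27
ee_pos: [0.4103, -0.21, 0.0607]
eef_rot: [-3.14, 0.002, 0.081]
force: [-0.9, -0.3, 0.8]
grip_width: 0.0799
grip_force: 0.0
```

```bash
python3 go.py "[(.411,-.2105,-.016,.079)]"
python3 - <<'E'
from fit import *
for c in("scene","top"):
    ctrl.camera(c);L=ctrl.masks_of("carrier",c)
    for r in L[:1]: print(c,r["confidence"],r["at"],fit([boxpts(.064,.04,0,.036)],{c:r["pixels"]},[.411,-.2105,.08]))
E
```

```text
t 24.27 [ 0.4103 -0.21    0.0607] [-3.1403e+00  1.7000e-03  8.1100e-02] w 0.0799 F [-0.9 -0.3  0.8]
-> (0.411, -0.2105, -0.016, 0.079) row [0.022 0.018 2.557] wz 0.02 rows>= 1.8
scene 0.65 [305.9, 336.9] (array([ 0.41100733, -0.21216829,  0.13221914]), np.float64(0.16786159974015757))
```

>>> step_arm(plan=[[[0.02, 0.02, 0.7, 0, 0, 0], [0.02, 0.02, 1.4, 0, 0, 0], [0.02, 0.02, 2, 0, 0, 0], [0.02, 0.02, 2.4, 0, 0, 0], [0.02, 0.02, 2.58, 0, 0, 0], [0.02, 0.02, 2.58, 0, 0, 0]]])

```text
time_s: 24.97
ee_pos: [0.411, -0.2106, -0.0164]
eef_rot: [-3.14, 0.002, 0.079]
force: [0.1, -0.5, 0.4]
grip_width: 0.0799
grip_force: 0.0
```

>>> step_arm(plan=[[[0, 0, 0, 0, 0, 0], [0, 0, 0, 0, 0, 0], [0, 0, 0, 0, 0, 0], [0, 0, 0, 0, 0, 0], [0, 0, 0, 0, 0, 0], [0, 0, 0, 0, 0, 0], [0, 0, 0, 0, 0, 0]]], grip=0.3, squeeze=30)

```text
time_s: 25.55
ee_pos: [0.4116, -0.211, -0.0153]
eef_rot: [3.141, -0.0, 0.079]
force: [-0.3, 0.2, 2.4]
grip_width: 0.0396
grip_force: 30.0
```

```bash
python3 go.py "[(.411,-.2105,.07,.079),(.547,-.1645,.07,.070),(.547,-.1645,0,.07)]"
```

```text
t 25.55 [ 0.4116 -0.211  -0.0153] [ 3.1414e+00 -3.0000e-04  7.8600e-02] w 0.0396 F [-0.3  0.2  2.4]
-> (0.411, -0.2105, 0.07, 0.079) row [-0.019 -0.018 -2.842] wz -0.004 rows>= 2.0
-> (0.547, -0.1645, 0.07, 0.07) row [ 4.64  -1.171 -0.   ] wz 0.086 rows>= 3.4
-> (0.547, -0.1645, 0, 0.07) row [-0.    -0.     2.333] wz -0.0 rows>= 1.7
```

>>> step_arm(plan=[[[0, 0, -0.5, 0, 0, 0], [0, 0, -1.5, 0, 0, 0], [0, 0, -2.5, 0, 0, 0], [0.1, 0, -2.85, 0, 0, 0], [0.6, -0.1, -2.85, 0, 0, 0], [1.4, -0.35, -2.85, 0, 0, 0], [2.3, -0.6, -2.85, 0, 0, 0], [3.2, -0.8, -2.85, 0, 0, 0]]])

```text
time_s: 26.22
ee_pos: [0.5062, -0.1788, 0.0701]
eef_rot: [-3.141, 0.0, 0.078]
force: [-0.4, -0.4, -1.9]
grip_width: 0.0397
grip_force: 30.0
```

```bash
python3 go.py "[(.547,-.1645,.07,.07)]"
```

```text
t 26.22 [ 0.5062 -0.1788  0.0701] [-3.1415e+00  1.0000e-04  7.8100e-02] w 0.0397 F [-0.4 -0.4 -1.9]
-> (0.547, -0.1645, 0.07, 0.07) row [ 1.394 -0.371  0.002] wz 0.078 rows>= 1.0
```

>>> step_arm(plan=[[[0.6, -0.15, 0, 0, 0, 0.04], [1.2, -0.3, 0, 0, 0, 0.08], [1.4, -0.37, 0.1, 0, 0, 0.08], [1.4, -0.37, 0.5, 0, 0, 0.08], [1.4, -0.37, 0.8, 0, 0, 0.08], [1.4, -0.37, 0.8, 0, 0, 0.08]]])

```text
time_s: 26.72
ee_pos: [0.5441, -0.1649, 0.0432]
eef_rot: [-3.14, 0.004, 0.07]
force: [0.3, -0.2, -2.8]
grip_width: 0.0397
grip_force: 30.0
```

```bash
python3 go.py "[(.547,-.1645,-.003,.07)]"
python3 - <<'E'
from h import *
I=ctrl.camera("scene"); x0,y0,s=285,220,6
a=cv2.resize(I[y0:y0+95,x0:x0+90],None,fx=s,fy=s,interpolation=cv2.INTER_CUBIC)
p=ctrl.get_obs()["ee_pos"];f=lambda X:tuple(np.round((proj("scene",X)-[x0,y0])*s+2.5).astype(int).tolist())
def box(lx,ly,z0,z1,o,yaw,col,cx=0):
    R=Ro.from_euler('z',yaw).as_matrix()
    for z in(z0,z1):
        P=[f(R@np.array([cx+sx*lx/2,sy*ly/2,0])+[o[0],o[1],z]) for sx,sy in((-1,-1),(1,-1),(1,1),(-1,1))]
        for i in range(4): cv2.line(a,P[i],P[(i+1)%4],col,1)
b=p[2]+.0157
box(.064,.04,b,b+.028,p,.07,(0,255,0))
box(.104,.062,0,.01,(.547,-.1645),.07,(255,255,0))
for c in(-.04,.04): box(.008,.046,.01,.051,(.547,-.1645),.07,(0,255,255),c)
cv2.imwrite("pics/c8.png",a[:,:,::-1])
E
```

```text
t 26.72 [ 0.5441 -0.1649  0.0432] [-3.1398  0.0041  0.0698] w 0.0397 F [ 0.3 -0.2 -2.8]
-> (0.547, -0.1645, -0.003, 0.07) row [ 0.097 -0.008  1.539] wz -0.002 rows>= 1.1
```

View pics/c8.png

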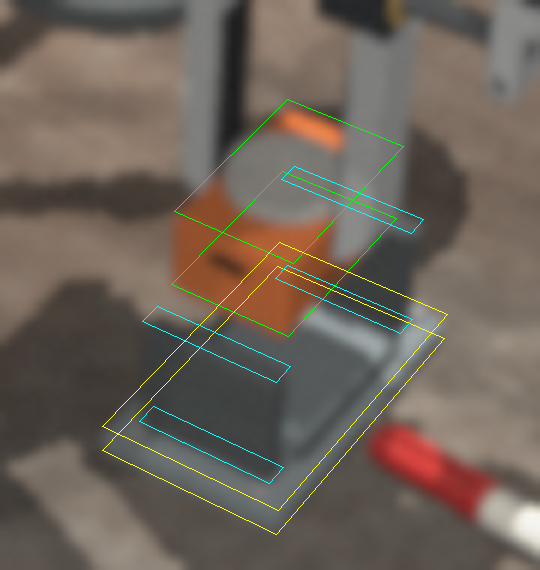

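The overlaid stage and carrier outlines match the picture to within a few enlarged pixels, and the carrier is centred over the seat. I'll lower it.

>>> step_arm(plan=[[[0, 0, 0.25, 0, 0, 0], [0, 0, 0.5, 0, 0, 0], [0, 0, 0.75, 0, 0, 0], [0, 0, 1, 0, 0, 0], [0, 0, 1.2, 0, 0, 0], [0, 0, 1.35, 0, 0, 0], [0, 0, 1.45, 0, 0, 0], [0, 0, 1.5, 0, 0, 0]]])

```text
time_s: 27.43
ee_pos: [0.5462, -0.165, 0.0005]
eef_rot: [-3.141, 0.0, 0.07]
force: [0.8, 0.1, -1.1]
grip_width: 0.0394
grip_force: 30.0
```

>>> step_arm(plan=[[[0, 0, 0.03, 0, 0, 0], [0, 0, 0.06, 0, 0, 0], [0, 0, 0.09, 0, 0, 0], [0, 0, 0.12, 0, 0, 0], [0, 0, 0.12, 0, 0, 0]]])

```text
time_s: 27.85
ee_pos: [0.5463, -0.1651, -0.0026]
eef_rot: [-3.142, -0.0, 0.07]
force: [0.8, 0.6, -1.7]
grip_width: 0.0397
grip_force: 30.0
```

>>> step_arm(plan=[[[0, 0, 0.03, 0, 0, 0], [0, 0, 0.06, 0, 0, 0], [0, 0, 0.07, 0, 0, 0], [0, 0, 0.07, 0, 0, 0]]])

```text
time_s: 28.18
ee_pos: [0.5463, -0.1651, -0.0048]
eef_rot: [-3.142, 0.0, 0.07]
force: [0.6, -0.4, -2.3]
grip_width: 0.0398
grip_force: 30.0
```

>>> step_arm(plan=[[[0, 0, 0.02, 0, 0, 0], [0, 0, 0.03, 0, 0, 0], [0, 0, 0.03, 0, 0, 0]]])

```text
time_s: 28.43
ee_pos: [0.5464, -0.1651, -0.0052]
eef_rot: [3.141, -0.0, 0.07]
force: [-2.0, 1.0, 3.9]
grip_width: 0.0395
grip_force: 30.0
```

Contact came at the predicted seat height. I'll release it and rise.

>>> step_arm(plan=[[[0, 0, 0, 0, 0, 0], [0, 0, 0, 0, 0, 0], [0, 0, 0, 0, 0, 0], [0, 0, 0, 0, 0, 0], [0, 0, -0.5, 0, 0, 0], [0, 0, -1.3, 0, 0, 0], [0, 0, -2.5, 0, 0, 0], [0, 0, -3.8, 0, 0, 0]]], grip=0.6)

```text
time_s: 29.1
ee_pos: [0.5455, -0.1648, 0.1087]
eef_rot: [-3.141, 0.002, 0.07]
force: [0.0, -1.1, -0.0]
grip_width: 0.0565
grip_force: 0.0
```

>>> step_arm(plan=[[[0, 0, -1.2, 0, 0, 0], [0, 0, -2.4, 0, 0, 0], [0, 0, -3.6, 0, 0, 0], [0, 0, -4.8, 0, 0, 0], [0, 0, -5.5, 0, 0, 0], [0, 0, -5.5, 0, 0, 0]]])

```text
time_s: 29.6
ee_pos: [0.5475, -0.1655, 0.2786]
eef_rot: [3.138, -0.007, 0.07]
force: [-0.6, -0.5, 0.2]
grip_width: 0.0564
grip_force: 0.0
```

```bash
python3 knob.py
python3 - <<'E'
from fit import *
for c in("scene","top"):
    I=ctrl.camera(c)
    H=hsv(I);yy,xx=np.mgrid[:420,:560];n=(328,270) if c=="scene" else(326,212)
    m=(H[:,:,0]>5)&(H[:,:,0]<20)&(H[:,:,1]>170)&(H[:,:,2]>90)&(np.hypot(xx-n[0],yy-n[1])<40)
    print(c,m.sum())
    L=ctrl.masks_of("carrier",c)
    for r in L[:1]: print(c,r["confidence"],r["at"],fit([boxpts(.064,.04,.010,.038)],{c:r["pixels"]},[.547,-.1645,.07]))
    for r in ctrl.place_of("carrier",c)[:1]: print(r["confidence"],at_z(c,r["at"],.010))
E
python3 go.py "[]"
```

```text
top blob [534  33  16   5  64] [541.3  34.8] z.192 [ 0.945 -0.637] z.168 [ 0.955 -0.65 ]
top blob [503  82  10   5  50] [507.5  84. ] z.192 [ 0.825 -0.549] z.168 [ 0.832 -0.56 ]
top blob [286 172   9  10  68] [290.2 176.2] z.192 [ 0.612 -0.07 ] z.168 [ 0.614 -0.07 ]
knob 0.88 [289.5 176.4] [ 0.6111 -0.0683]
lens 0.65 [312.9 158.2] [ 0.6598 -0.1206]
scene blob [309 165   9  26 203] [312.9 177.2] z.192 [ 0.579 -0.092] z.168 [ 0.612 -0.069]
scene blob [347 292  19  14 121] [356.1 298. ] z.192 [ 0.374 -0.312] z.168 [ 0.396 -0.301]
knob 0.72 [316.3 168.6] [ 0.6073 -0.079 ]
knob 0.4 [344.8 193.3] [ 0.5705 -0.1649]
lens 0.65 [341.3 193.4] [ 0.6467 -0.1114]
scene 164
scene 0.88 [333.0, 272.2] (array([ 0.55484591, -0.16366878,  0.1370246 ]), np.float64(0.5039404829455898))
0.16 [0.6960405  0.00624229 0.01      ]
top 45
top 0.38 [326.6, 219.7] (array([ 0.53959043, -0.16449839,  0.18611328]), np.float64(7.299439775910364))
0.49 [ 0.54911774 -0.15766397  0.01      ]
t 30.2 [ 0.5463 -0.1651  0.2732] [-3.1415e+00  3.0000e-04  7.0100e-02] w 0.0561 F [-0.4  0.1  0.7]
```

```bash
cat > link.py <<'E'
from h import *
b=at_z("top",(251.55,138.1),.147)[:2]; 
K0=np.array([.612,-.0695]);T=np.array([.5464,-.1651])
def ik(P,l2):   # boom dir, head dir for point at l2 from elbow
    v=P-b;d=np.hypot(*v);be=np.arccos((.17**2+d*d-l2*l2)/(2*.17*d));a=np.arctan2(v[1],v[0])-be
    E=b+.17*np.array([np.cos(a),np.sin(a)]);h=np.arctan2(*(P-E)[::-1]);return a%(2*np.pi),h%(2*np.pi),E
def fk(a,h,l): return b+.17*np.array([np.cos(a),np.sin(a)])+l*np.array([np.cos(h),np.sin(h)])
if __name__=="__main__":
    print("base",b)
    for nm,K in(("start",np.array([.5145,.2005])),("park",K0)):
        a,h,E=ik(K,.115);print(nm,np.degrees([a,h]),"E",E,"lens",fk(a,h,.18))
    a0,h0,_=ik(K0,.115);a1,h1,E1=ik(T,.18);print("final",np.degrees([a1,h1]),"E",E1,"knob",fk(a1,h1,.115))
    for s in np.linspace(0,1,9): 
        a=a0+s*(a1-a0);h=h0+s*(h1-h0);print(round(s,2),np.round(fk(a,h,.115),4),"yaw",round(h-np.pi,3))
E
python3 link.py; python3 go.py "[(.612,-.0695,.273,2.39),(.612,-.0695,.127,2.39)]"
```

```text
base [0.70112243 0.01695632]
start [116.56145028 164.10985899] E [0.62510567 0.16901372] lens [0.45198375 0.21829659]
park [181.56373491 314.64666517] E [0.53118574 0.0123172 ] lens [ 0.65767763 -0.11574451]
final [180.91138097 274.86199044] E [0.53114393 0.01425231] knob [ 0.54089086 -0.10033389]
0.0 [ 0.612  -0.0695] yaw 2.35
0.12 [ 0.6046 -0.076 ] yaw 2.263
0.25 [ 0.5966 -0.0817] yaw 2.176
0.38 [ 0.5882 -0.0868] yaw 2.09
0.5 [ 0.5793 -0.0911] yaw 2.003
0.62 [ 0.5701 -0.0947] yaw 1.916
0.75 [ 0.5605 -0.0974] yaw 1.829
0.88 [ 0.5508 -0.0993] yaw 1.742
1.0 [ 0.5409 -0.1003] yaw 1.656
t 30.2 [ 0.5463 -0.1651  0.2732] [-3.1415e+00  3.0000e-04  7.0100e-02] w 0.0561 F [-0.4  0.1  0.7]
-> (0.612, -0.0695, 0.273, 2.39) row [ 2.407 -3.025  0.007] wz -22.153 rows>= 18.6
-> (0.612, -0.0695, 0.127, 2.39) row [ 0.    -0.     4.867] wz -0.0 rows>= 3.5
```

>>> step_arm(plan=[[[0, 0, 0, 0, 0, -1.1], [0, 0, 0, 0, 0, -2.2], [0, 0, 0, 0, 0, -3.3], [0, 0, 0, 0, 0, -4.4], [0, 0, 0, 0, 0, -5.5], [0, 0, 0, 0, 0, -6.6], [0, 0, 0, 0, 0, -7.7], [0, 0, 0, 0, 0, -8.8]]])

```text
time_s: 30.87
ee_pos: [0.5463, -0.1651, 0.2734]
eef_rot: [-3.141, 0.0, 0.997]
force: [0.0, 0.1, -0.4]
grip_width: 0.0562
grip_force: 0.0
```

>>> step_arm(plan=[[[0, 0, 0, 0, 0, -1.1], [0, 0, 0, 0, 0, -2.2], [0, 0, 0, 0, 0, -3.3], [0, 0, 0, 0, 0, -4.4], [0, 0, 0, 0, 0, -5.5], [0, 0, 0, 0, 0, -6.6], [0, 0, 0, 0, 0, -7.7], [0, 0, 0, 0, 0, -8.8]]])

```text
time_s: 31.53
ee_pos: [0.5463, -0.1651, 0.2734]
eef_rot: [-3.142, -0.0, 1.919]
force: [-0.1, -0.1, 0.4]
grip_width: 0.0565
grip_force: 0.0
```

```bash
python3 go.py "[(.612,-.0695,.273,2.35),(.612,-.0695,.127,2.35)]"
```

```text
t 31.53 [ 0.5463 -0.1651  0.2734] [-3.1416 -0.      1.9189] w 0.0565 F [-0.1 -0.1  0.4]
-> (0.612, -0.0695, 0.273, 2.35) row [2.248 3.144 0.013] wz -4.116 rows>= 3.4
-> (0.612, -0.0695, 0.127, 2.35) row [ 0.    -0.     4.867] wz -0.0 rows>= 3.5
```

>>> step_arm(plan=[[[0.7, 1, 0, 0, 0, -1.1], [1.4, 2, 0, 0, 0, -2.2], [2.1, 2.9, 0, 0, 0, -3.3], [2.25, 3.15, 0, 0, 0, -4.1], [2.25, 3.15, 0, 0, 0, -4.1], [2.25, 3.15, 0, 0, 0, -4.1]]])

```text
time_s: 32.03
ee_pos: [0.6126, -0.0698, 0.2731]
eef_rot: [-3.141, -0.0, 2.34]
force: [0.5, -0.4, 0.9]
grip_width: 0.0565
grip_force: 0.0
```

>>> step_arm(plan=[[[0, 0, 1, 0, 0, 0], [0, 0, 2, 0, 0, 0], [0, 0, 3, 0, 0, 0], [0, 0, 4, 0, 0, 0], [0, 0, 4.6, 0, 0, 0], [0, 0, 4.87, 0, 0, 0], [0, 0, 4.87, 0, 0, 0]]])

```text
time_s: 32.62
ee_pos: [0.6117, -0.0707, 0.1261]
eef_rot: [-3.14, -0.002, 2.339]
force: [0.1, -0.1, 0.0]
grip_width: 0.0564
grip_force: 0.0
```

>>> step_arm(plan=[[[0, 0, 0, 0, 0, 0], [0, 0, 0, 0, 0, 0], [0, 0, 0, 0, 0, 0], [0, 0, 0, 0, 0, 0], [0, 0, 0, 0, 0, 0], [0, 0, 0, 0, 0, 0], [0, 0, 0, 0, 0, 0], [0, 0, 0, 0, 0, 0]]], grip=0, squeeze=45)

```text
time_s: 33.28
ee_pos: [0.6128, -0.0699, 0.1277]
eef_rot: [3.141, 0.001, 2.343]
force: [-1.3, -1.3, 3.5]
grip_width: 0.0195
grip_force: 45.0
```

Run:
```python
from link import *
o=ctrl.get_obs();p=o["ee_pos"];y=o["eef_rot"][2];print(o["time_s"],p,y,o["grip_width"],o["force"])
a0,h0,_=ik(p[:2],.115);a1,h1,E=ik(T,.18);R=Ro.from_euler('xyz',[np.pi,0,y]).as_matrix()
for s in np.arange(1,17)/16:
    q=fk(a0+s*(a1-a0),h0+s*(h1-h0),.115);print(np.round((R.T@np.array([*(q-p[:2]),0]))[:2]/.03,2),round(-np.degrees(s*(h1-h0))/6,2))
```

```text
33.2833 [ 0.61281208 -0.06994236  0.12774083] 2.34255936428186 0.019494392799070677 [-1.26230293 -1.29383742  3.45848234]
[ 0.01 -0.16] 0.42
[ 0.02 -0.33] 0.84
[ 0.04 -0.49] 1.26
[ 0.07 -0.65] 1.68
[ 0.1  -0.82] 2.1
[ 0.14 -0.98] 2.52
[ 0.19 -1.13] 2.94
[ 0.25 -1.29] 3.36
[ 0.31 -1.44] 3.78
[ 0.39 -1.59] 4.2
[ 0.46 -1.74] 4.62
[ 0.55 -1.89] 5.04
[ 0.64 -2.03] 5.46
[ 0.73 -2.16] 5.88
[ 0.84 -2.3 ] 6.3
[ 0.95 -2.42] 6.72
```

>>> step_arm(plan=[[[0.02, -0.33, 0, 0, 0, 0.84], [0.07, -0.65, 0, 0, 0, 1.7], [0.14, -0.98, 0, 0, 0, 2.5], [0.25, -1.29, 0, 0, 0, 3.4], [0.39, -1.59, 0, 0, 0, 4.2], [0.55, -1.89, 0, 0, 0, 5], [0.73, -2.16, 0, 0, 0, 5.9], [0.95, -2.42, 0, 0, 0, 6.7]]])

```text
time_s: 33.95
ee_pos: [0.5407, -0.0996, 0.1277]
eef_rot: [3.141, -0.0, 1.637]
force: [1.9, 2.9, 2.7]
grip_width: 0.0195
grip_force: 45.0
```

>>> step_arm(plan=[[[0, 0, 0, 0, 0, 0], [0, 0, 0, 0, 0, 0]]])

```text
time_s: 34.12
ee_pos: [0.5405, -0.0999, 0.1277]
eef_rot: [-3.141, 0.0, 1.643]
force: [-5.7, 0.2, 6.2]
grip_width: 0.0192
grip_force: 45.0
```

>>> step_arm(plan=[[[0, 0, 0, 0, 0, 0], [0, 0, 0, 0, 0, 0], [0, 0, 0, 0, 0, 0], [0, 0, -1, 0, 0, 0], [0, 0, -2.2, 0, 0, 0], [0, 0, -3.4, 0, 0, 0], [0, 0, -4.6, 0, 0, 0], [0, 0, -5.4, 0, 0, 0]]], grip=0.5)

```text
time_s: 34.78
ee_pos: [0.5414, -0.1, 0.2928]
eef_rot: [3.138, 0.001, 1.642]
force: [-0.6, 0.2, -0.2]
grip_width: 0.0467
grip_force: 0.0
```

>>> step_arm(plan=[[[1, 0, -0.5, 0, 0, 0], [2.2, 0, -1, 0, 0, 0], [3.4, 0, -1, 0, 0, 0], [4.6, 0, -1, 0, 0, 0], [5.8, 0, -1, 0, 0, 0], [7, 0, -1, 0, 0, 0], [8, 0, -1, 0, 0, 0], [8, 0, -1, 0, 0, 0]]])

```text
time_s: 35.45
ee_pos: [0.5235, 0.1439, 0.319]
eef_rot: [-3.141, -0.001, 1.646]
force: [0.3, -0.4, 0.1]
grip_width: 0.0471
grip_force: 0.0
```

```bash
python3 go.py "[]";python3 knob.py
python3 - <<'E'
from h import *
J=ctrl.camera("top");I=ctrl.camera("scene")
x0,y0,s=270,150,6
a=cv2.resize(J[y0:y0+90,x0:x0+66],None,fx=s,fy=s,interpolation=cv2.INTER_CUBIC)
b=cv2.resize(I[170:305,280:370],None,fx=4,fy=4,interpolation=cv2.INTER_CUBIC)
f=lambda X:tuple(np.round((proj("top",X)-[x0,y0])*s+2.5).astype(int).tolist())
T=(.5464,-.1651)
for z,r,col in((.141,.047,(0,255,0)),(.043,.019,(255,0,255))):
    P=np.array([f((T[0]+r*np.cos(t),T[1]+r*np.sin(t),z)) for t in np.linspace(0,6.28,60)]);cv2.polylines(a,[P],True,col,1)
g=lambda X:tuple(np.round((proj("scene",X)-[280,170])*4+1.5).astype(int).tolist())
for z,r,col in((.141,.047,(0,255,0)),(.043,.019,(255,0,255))):
    P=np.array([g((T[0]+r*np.cos(t),T[1]+r*np.sin(t),z)) for t in np.linspace(0,6.28,60)]);cv2.polylines(b,[P],True,col,1)
o=np.zeros((540,396+360,3),np.uint8);o[:,:396]=a;o[:,396:]=b;cv2.imwrite("pics/c9.png",o[:,:,::-1])
E
```

```text
t 35.45 [0.5235 0.1439 0.319 ] [-3.1412e+00 -8.0000e-04  1.6460e+00] w 0.0471 F [ 0.3 -0.4  0.1]
top blob [534  33  15   5  63] [541.2  34.9] z.192 [ 0.945 -0.637] z.168 [ 0.955 -0.65 ]
top blob [503  82  10   5  50] [507.5  84. ] z.192 [ 0.825 -0.549] z.168 [ 0.832 -0.56 ]
top blob [299 205   9  10  69] [303.3 209.7] z.192 [ 0.541 -0.098] z.168 [ 0.542 -0.099]
top blob [353 211   8   6  39] [356.5 213.2] z.192 [ 0.535 -0.211] z.168 [ 0.536 -0.214]
knob 0.58 [302.7 206.1] [ 0.5484 -0.097 ]
lens 0.85 [330.7 208.1] [ 0.5481 -0.1614]
scene blob [297 185  12  29 268] [302.4 198.4] z.192 [ 0.514 -0.119] z.168 [ 0.543 -0.097]
scene blob [347 291  19  15 134] [356.  297.6] z.192 [ 0.375 -0.312] z.168 [ 0.396 -0.3  ]
knob 0.83 [304.5 189.1] [ 0.5386 -0.1045]
lens 0.72 [331.  229.9] [ 0.5398 -0.1617]
lens 0.3 [306.1 188.7] [ 0.618  -0.0493]
```

View pics/c9.png

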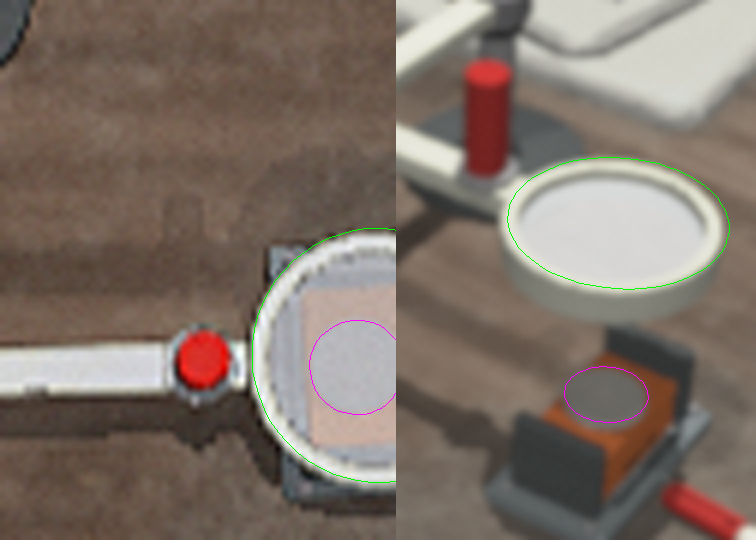

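The ring sits on the predicted outline in both views, and the disc is in place under it. I'll make one numeric check before handing in.

Run:
```python
from h import *
from scipy.optimize import minimize
T=np.array([.5464,-.1651]);t=np.linspace(0,2*np.pi,180,endpoint=False)
for c in("top","scene"):
    g=np.mean([ctrl.camera(c).astype(np.float32) for _ in range(3)],axis=0)
    br=cv2.GaussianBlur(g.min(2),(0,0),.7)
    def samp(p,r,z): 
        P=np.array([proj(c,(p[0]+r*np.cos(a),p[1]+r*np.sin(a),z)) for a in t],np.float32)
        return cv2.remap(br,P[:,0].reshape(1,-1),P[:,1].reshape(1,-1),cv2.INTER_LINEAR)
    # white ring on its top face: bright at r=.044, dark just outside
    out=minimize(lambda p:-(samp(p,.0445,.141).mean()-samp(p,.0495,.141).mean()),T,method='Nelder-Mead',options=dict(initial_simplex=T+np.array([[0,0],[.006,0],[0,.006]]),xatol=1e-4,fatol=.01))
    print(c,out.x,out.fun,"minus T mm",(out.x-T)*1000)
print(ctrl.get_obs()["time_s"])
```

```text
top [ 0.544618   -0.16363425] -107.24376678466797 minus T mm [-1.78200117  1.46575178]
scene [ 0.54326397 -0.16348955] -66.27847290039062 minus T mm [-3.1360323   1.61045129]
36.15
```

```bash
python3 -c "
from station import ctrl
print(ctrl.hand_in())"
```

```text
the job is handed in; nothing more can be done
None
```

The carrier is seated disc up between the stage's end cheeks, the lens is left about 3 mm (by camera estimate) from the disc centre with the gripper clear, and the job was handed in at about 36 s; I had to fold the magnifier aside before lifting the carrier because its arm blocked the gripper, and my first pinch on the knob slipped.

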